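# Take the crust temperature of a loaf in its lidded tin

## Robot

A 6-joint arm with a two-finger parallel gripper is mounted at the origin on the work surface. World frame = base frame: x ahead of the robot, y to its left, z up, the work surface at z = 0. Lengths are in mm, angles in rad, forces in N, time in s.
With the tool pointing down it reaches from about 275 to 825 mm from the base axis. Payload 4.9 kg.
Tool frame: the origin (TCP) lies at the very end of the fingers, on their centre line; the grasp point (between the pads) lies 19 mm behind it; z points along the fingers, y is the direction in which the jaws open and shut (so a half turn about z gives the same grasp; the last joint's range is limited). The gripper opens to 85 mm and grips with 20 to 120 N. Pads are 22 mm wide; open, the fingers measure 114 mm over their backs; the gripper's body (76 mm by 85 mm) begins 54 mm behind the grasp point. The pads swing forward as they close: fully open they stand 13 mm farther back than shut.
Start: joints at [1.022, 0.326, -0.193, 1.052, 0, 1.437], TCP at [221.65, 503.378, 231.281] pointing down, gripper open.
Joint ranges: [-2.65, 2.65], [-0.97, 1.79], [-1.3, 1.35], [-1.93, 2.1], [-1.47, 1.37], [-3.14, 3.14]. Speed limits (rad/s): [2.57, 2.57, 3.14, 3.14, 3.14, 3.14].

## Interface

Orientations are given as [roll, pitch, yaw] about the fixed x, y, z axes, in that order (R = Rz(yaw) Ry(pitch) Rx(roll)).
In Python, from bench import bot, solve_ik, imaging gives the robot as it stands. Calls block until the motion is done:
- bot.move_ptp(position, orientation): joint-space move of the TCP to a pose.
- bot.movel(position, rot=None, max_speed=150, threshold=None): straight line of the TCP; rot=None keeps the orientation; max_speed is the mean speed in mm/s. With threshold (N) it stops when the force on the tool has changed by that much, and returns True; else False.
- bot.move_j(angles): joint-space move.
- bot.grip(opening, effort=None): opening from 0.0 (shut) to 1.0 (fully open); effort is the grip in N (None keeps the last); returns when the fingers have stopped.
- bot.dwell(seconds).
- solve_ik(position, orientation): joint angles nearest the present ones, or None.
- bot.get_state(): the state.
- imaging.capture(name): name is "scene" or "top"; returns the picture (420x560x3 uint8, blue, green, red); there is no depth.
- imaging.camera_model(name): a dict with "K" (3x3 intrinsics, pixels), "k1" (the pictures are not rectified: a ray, as slopes to the right and down, at radius r is drawn at 1 + k1 r^2 times it, then the intrinsics apply), "position" and "rotation" of the camera in the world. Camera axes: x right, y up, looking along -z (the intrinsics and any distortion apply to the point x, -y, -z); pixel columns grow to the right and rows downward; lengths in mm; the calibration is good to about 2 mm. A picture is of the moment at which its call begins. camera_model takes no time and is no camera call.
A pose or a line that the arm cannot do raises bot.IKError and nothing moves.
- bot.sign_off(): hands the job in, once; it reports no verdict.
The state is a dict: "t": time; "qpos": joint angles; "joint_velocities": joint speeds; "effort": joint torques, N m; "tcp_pos": TCP position; "orientation": TCP orientation; "contact_force": force on the tool from outside, world axes, zero at the start; "wrist_torque": the same for the moment, N m; "opening": opening from 0.0 (shut) to 1.0 (fully open).
Only numpy, scipy, OpenCV 4.12 (cv2) and the standard library are available. Lean on these libraries where they do the work, as an engineer would, in place of code of your own. Each camera call takes 0.05 s, during which the arm holds its last target.

## Task

The loaf in the lidded tin is just out of the oven: slide the tin's lid back along its rails as far as it goes, then draw the pistol-shaped infrared thermometer up out of its stand and aim it at the middle of the bared crust from about 15 cm away, slanting down at about 45 degrees so that the lens stays out of the rising steam. Finish still holding it there, steady in the air and aimed, for the reading. Do not touch the tin, the lid or the loaf with the thermometer, and leave everything else on the bench where it is.

Things in the scene. Friction and masses are not known exactly. Their poses are not given: they have to be found in the camera images.
- tin: a strapped pair of bare-metal square loaf tins, side by side in steel bands; together they stay put on the bench. The one with the lid is 198 mm long (x axis), 104 wide (y), its rim 98 mm high, and holds a flat-topped loaf; the origin is the centre of its underside, on the bench; z is up. The empty open tin beside it is the same size, its centre 122 mm to -y. x runs along the tins, from the end nearer the robot to the far end
- lid (a joint): how far the lid has been slid along the tin's +x, away from the robot, in m: 0 is shut, 0.130 is the stop. It slides stiffly (about 2.5 N) and stays where it is left. The lid is a flat bare-metal sheet 204 x 114 mm whose folded long edges hook round the tin's rim; its upper side lies 104 mm above the bench
- lid_lip (a point): middle of the round bead along the top of the lid's upturned lip at its end nearer the robot; the bead is a bar along the tin's y, 114 mm long and 9 mm thick, its centre 128 mm above the bench (24 mm above the lid); below it the lip is a 3 mm sheet. It moves with the lid; axes as the tin's
- crust (a point): the spot to aim at, on the loaf's crust: in the middle of the tin's width, 35 mm towards the robot (-x) from the tin's centre, 93 mm above the bench (5 mm below the rim): the middle of the crust that is bared when the lid is fully back; axes as the tin's
- holder: the thermometer's weighted steel stand, fixed to the bench: a base plate 120 x 100 x 8 mm with an upright rectangular sleeve, open at the top, 62 (x) x 50 (y) mm outside, 56 x 44 mm inside, its rim 82 mm and its inner floor 18 mm above the bench; the origin is under the sleeve's centre, on the bench; z is up
- pocket_rim (a point): centre of the sleeve's open mouth, 82 mm above the bench; axes as the stand's
- thermometer: the loose pistol-shaped infrared thermometer, about 250 g, reading continuously, standing nose down in the sleeve of the stand. The origin is the centre of the lens at the nose; its z axis runs from the lens back to the rear display, so it looks along -z (straight down while in the stand, where it may lean a few degrees). The nose is a round tube 40 mm across over the first 20 mm, then comes a box body 52 (x) x 40 (y) mm up to the rear at z = 138 mm; the handle points to -x
- grip (a point): middle of the thermometer's handle, 81 mm to -x and 112 mm to +z of the lens. The handle is a bar 32 mm wide (y) with flat sides and 38 mm high, running from the body to 126 mm to -x and rising outward by 0.2 rad; a small trigger stands below its root. In the stand its middle is about 130 mm above the bench, with nothing beneath it but the bench and the edge of the base plate. Axes as the thermometer's
- lens (a point): centre of the lens, at the thermometer's origin; axes as the thermometer's
- timer: bystander: white kitchen timer 68 mm wide and 66 high, standing between the tins and the stand; origin under its centre
- scraper: bystander: flat steel bench scraper with a wooden bar handle, 110 x 140 mm and 20 high, lying between the tins and the stand, nearest the robot; origin on the bench near its middle
- oil_bottle: bystander: clear bottle 60 mm across and 190 high; origin under its centre
- seed_jar: bystander: glass jar with a steel lid, 76 mm across and 110 high; origin under its centre
- bowl: bystander: steel bowl 130 mm across and 60 high; origin under its centre
- brush: bystander: wooden bench brush, 240 mm long, 40 wide and 35 high; origin on the bench near its middle
- loaf: bystander: turned-out loaf, 186 x 94 x 90 mm, on the wire cooling rack at the right side of the bench; origin under its centre
Not all that is in view belongs to the job. What is shaped like the holder but pink is not meant. There is more than one size of the thermometer; the one meant has the size given above.

How it is judged:
By the outcome, as a careful person would: the job done as asked, in the order asked, and still so for the second after the job is handed in, while the arm keeps its last pose, push and grip.
It also fails if it takes over 50 s, if anything falls off the work surface, if the arm or the gripper's body presses on something with over 40 N, if the wrist force passes 120 N, or if a joint passes its speed limit or range.

## Working session

There is one attempt and no reset: what is moved stays moved. The work goes in short steps, each a Python script; the robot and the scene stay as the last script left them, time stands still between calls to the robot, and variables do not carry over. Pictures are saved under pics/ and viewed, and the job is handed in when it is done.

```bash
ls; mkdir -p pics; python3 - <<'E'
from bench import bot, solve_ik, imaging
import cv2
for n in("scene","top"):
    cv2.imwrite(f"pics/{n}0.png",imaging.capture(n)); print(imaging.camera_model(n))
print(bot.get_state())
E
```

```text
pics
{'K': array([[535.26382573,   0.        , 274.46632142],
       [  0.        , 535.26382573, 211.9308328 ],
       [  0.        ,   0.        ,   1.        ]]), 'k1': 0.0637020312878788, 'position': array([1774.73334763,  275.13319751, 1199.23746744]), 'rotation': array([ 0.84962279, -0.01010742,  1.87244217])}
{'K': array([[490.46575713,   0.        , 283.09171185],
       [  0.        , 490.46575713, 202.46576948],
       [  0.        ,   0.        ,   1.        ]]), 'k1': -0.16442437659040646, 'position': array([ 238.87185458,  -82.90763543, 1759.59348398]), 'rotation': array([ 0.1788124 , -0.01284525, -1.56712822])}
{'t': 0.1, 'qpos': array([ 1.02180756e+00,  3.26905835e-01, -1.93486845e-01,  1.05202504e+00,
        1.38772077e-05,  1.43658777e+00]), 'joint_velocities': array([ 0.00027516, -0.00164377,  0.0014362 , -0.00022889, -0.00153212,
        0.00045195]), 'effort': array([-7.26383178e-05, -4.44240403e+01,  2.63037372e+01,  7.90609745e-03,
       -1.39479139e-04, -4.52696312e-06]), 'tcp_pos': array([221.35206771, 502.9066285 , 230.55938923]), 'orientation': array([-3.13998770e+00, -2.30704180e-04,  2.72681225e+00]), 'contact_force': array([-0.60960431, -0.11935579,  0.40453102]), 'wrist_torque': array([-0.00869981,  0.01333907,  0.01866613]), 'opening': 0.9996448980131176}
```

View pics/scene0.png

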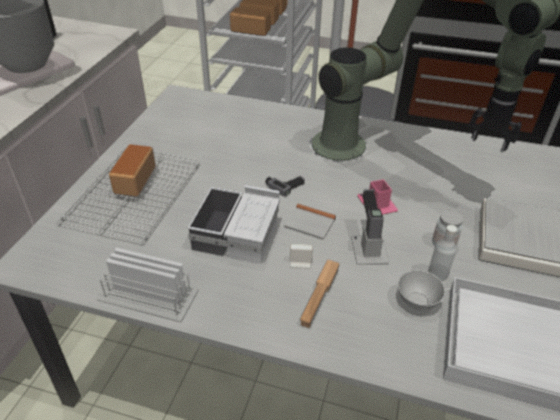

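View pics/top0.png

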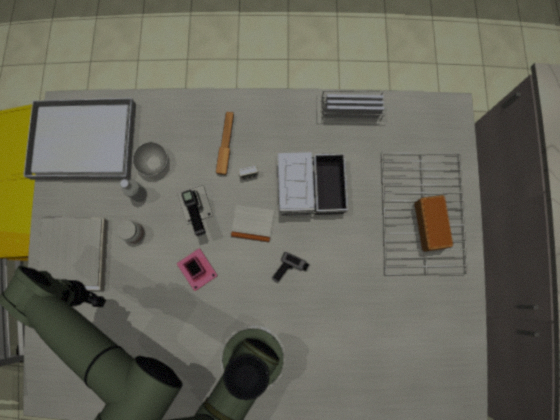

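```bash
cat > h.py <<'E'
import numpy as np, cv2
from scipy.spatial.transform import Rotation as Rn
from bench import bot, solve_ik, imaging
def cam(n):
    m=imaging.camera_model(n); R=Rn.from_euler('xyz',m['rotation']).as_matrix()
    return m['K'],m['k1'],np.array(m['position']),R
def proj(n,P):
    K,k1,p,R=cam(n); c=(np.atleast_2d(P)-p)@R
    s=np.c_[c[:,0]/-c[:,2],-c[:,1]/-c[:,2]]; r2=(s**2).sum(1,keepdims=True)
    s=s*(1+k1*r2); return s*K[0,0]+K[:2,2]
def ray(n,uv):
    K,k1,p,R=cam(n); d=(np.array(uv,float)-K[:2,2])/K[0,0]; s=d.copy()
    for _ in range(30): s=d/(1+k1*(s@s))
    v=R@np.array([s[0],-s[1],-1]); return p,v
def onz(n,uv,z):
    p,v=ray(n,uv); return p+v*(z-p[2])/v[2]
def tri(uv1,uv2):
    p,v=ray('top',uv1);q,w=ray('scene',uv2)
    t=np.linalg.lstsq(np.c_[v,-w],q-p,rcond=None)[0]; a=p+v*t[0];b=q+w*t[1]
    return (a+b)/2,np.linalg.norm(a-b)
def crop(n,name,x0,y0,w,h,f,pts=None):
    im=imaging.capture(n)[y0:y0+h,x0:x0+w]
    im=cv2.resize(im,None,fx=f,fy=f,interpolation=cv2.INTER_CUBIC)
    if pts is not None:
        for u in proj(n,pts):
            cv2.circle(im,tuple(int(round(a)) for a in ((u[0]+.5-x0)*f-.5,(u[1]+.5-y0)*f-.5)),2,(0,0,255),-1)
    cv2.imwrite(f'pics/{name}.png',im)
E
python3 - <<'E'
from h import *
crop('top','t1',265,140,100,85,8)
crop('top','t2',165,170,90,70,8)
crop('scene','s1',180,175,110,85,7)
crop('scene','s2',340,170,80,100,6)
E
```

```text
(no output)
```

View pics/t1.png

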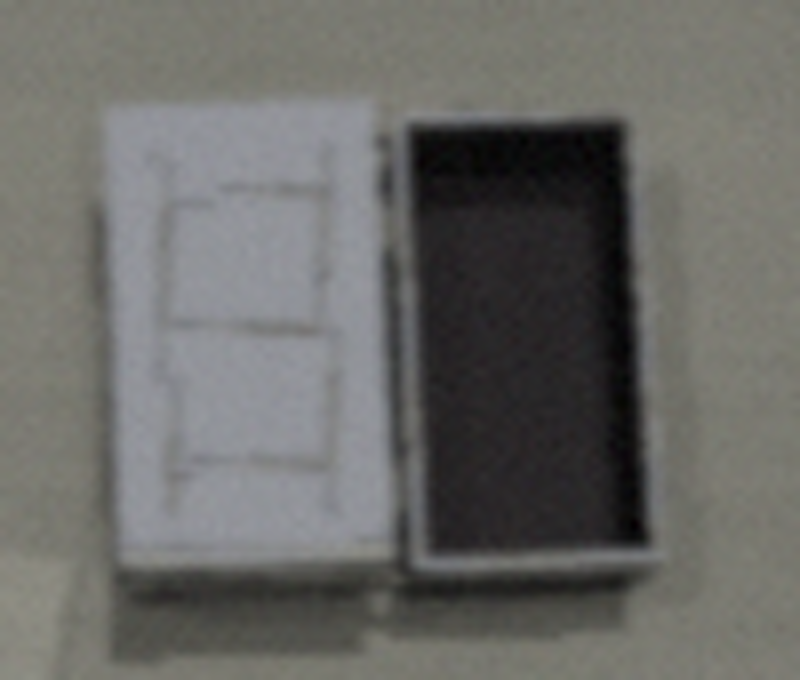

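View pics/t2.png

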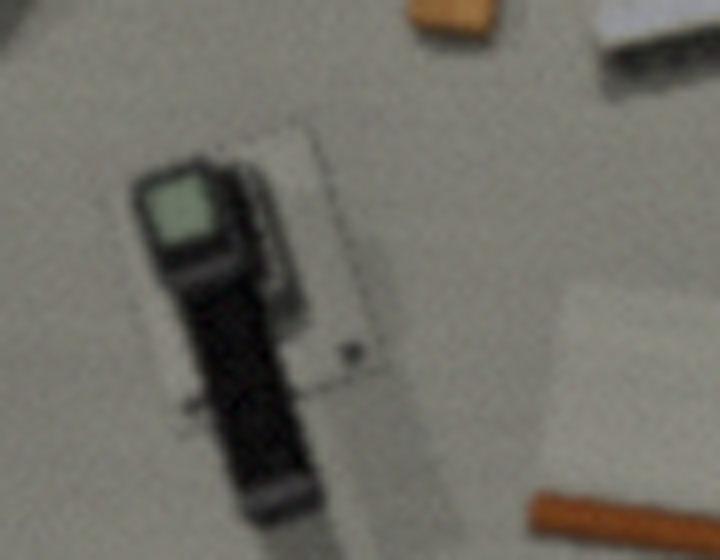

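View pics/s1.png

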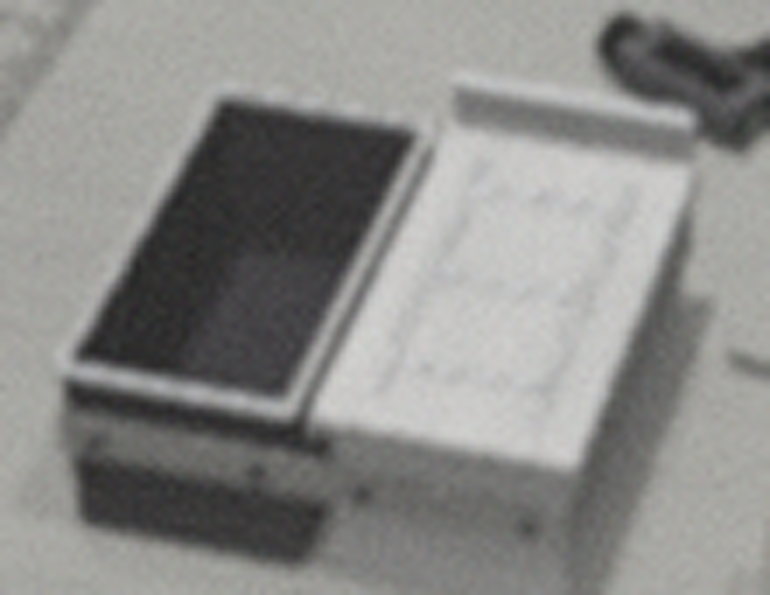

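View pics/s2.png

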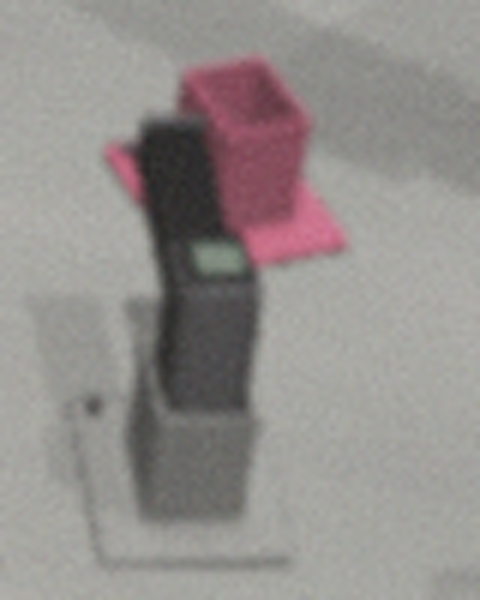

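```bash
cat > fit.py <<'E'
from h import *
from scipy.optimize import least_squares
def px(c,x0,y0,f): return (np.array(c)+.5)/f-.5+[x0,y0]
def T(p): 
    c,s=np.cos(p[2]),np.sin(p[2]); return lambda P: np.c_[P[:,0]*c-P[:,1]*s+p[0],P[:,0]*s+P[:,1]*c+p[1],P[:,2]]
tp=[((105,101),(102,57,104)),((378,99),(102,-57,104)),((403,120),(99,-70,98)),((628,121),(99,-174,98)),((662,560),(-99,-174,98)),((412,568),(-99,-70,98)),((118,558),(-102,57,128)),((394,548),(-102,-57,128))]
sc=[((457,80),(-102,-57,130)),((695,118),(-102,57,130)),((312,420),(102,-57,104)),((580,468),(102,57,104)),((218,95),(-99,-174,98)),((65,362),(99,-174,98)),((302,413),(99,-70,98)),((430,130),(-99,-70,98))]
def res(p,off=True):
    r=[]
    for n,L,a in(('top',tp,(265,140,8)),('scene',sc,(180,175,7))):
        P=T(p)(np.array([l[1] for l in L],float)); r.append(proj(n,P)-np.array([px(l[0],*a) for l in L]))
    return np.concatenate(r)
o=least_squares(lambda p:res(p).ravel(),[450,-150,0.0],x_scale=[1,1,.01],loss='soft_l1')
print(o.x); print(res(o.x).round(1))
E
python3 fit.py
python3 - <<'E'
from h import *
for c,z in (((300,125),8),((378,370),8),((180,435),8)): print(onz('top',(np.array(c)+.5)/8-.5+[165,170],z))
for c,z in (((105,565),8),((290,562),8),((72,403),8)): print(onz('scene',(np.array(c)+.5)/6-.5+[340,170],z))
E
```

```text
[ 6.14243101e+02 -1.44140188e+02  3.33358958e-02]
[[ 0.1  0.7]
 [-1.5  0.2]
 [-1.1 -1.2]
 [ 0.2 -2. ]
 [-1.  -1.5]
 [ 0.2 -1.7]
 [ 0.1 -0. ]
 [-0.6  0.3]
 [ 0.2 -1. ]
 [ 0.5 -0.2]
 [ 0.1 -1.5]
 [-1.2 -1. ]
 [ 0.3 -1.2]
 [-1.   0.2]
 [-2.2 -0.5]
 [ 0.2 -0.6]]
[618.09043679 192.7553536    8.        ]
[504.95259275 153.47078646   8.        ]
[474.5904218 242.7144078   8.       ]
[627.57059122 193.61222263   8.        ]
[596.59114391 282.25524192   8.        ]
[516.15536258 154.94549792   8.        ]
```

```bash
cat >> fit.py <<'E'
print('---')
def res2(q):
    r=[]
    for n,L,a in(('top',tp,(265,140,8)),('scene',sc,(180,175,7))):
        M=np.array([l[1] for l in L],float); M[np.abs(M[:,1])<60,0]+=q[3]
        r.append(proj(n,T(q)(M))-np.array([px(l[0],*a) for l in L]))
    return np.concatenate(r)
o=least_squares(lambda p:res2(p).ravel(),[600,-150,0.0,0],x_scale=[1,1,.01,1])
print(o.x); print(res2(o.x).round(1))
def draw(q,tag):
    L=[(a+q[3],b,104) for a in(-102,102) for b in(-57,57)]+[(-102+q[3],b,128) for b in(-57,57)]+[(a,b,98) for a in(-99,99) for b in(-70,-174)]+[(a,b,0) for a in(-99,99) for b in (52,-174)]
    P=T(q)(np.array(L,float)); crop('top','ft'+tag,265,140,100,85,8,P); crop('scene','fs'+tag,180,175,110,85,7,P)
if __name__=='__main__': draw(o.x,'0')
E
python3 fit.py|sed -n '/---/,$p'
```

```text
---
[ 6.09917262e+02 -1.44195279e+02  4.19161672e-02  6.36036032e+00]
[[-0.2  0.3]
 [-1.9 -0.5]
 [-1.3 -0.2]
 [-0.  -1.2]
 [-0.8 -0.7]
 [ 0.5 -0.6]
 [ 0.3 -0.5]
 [-0.4 -0.4]
 [-0.3 -0.6]
 [ 0.2  0. ]
 [ 0.2 -0.9]
 [-1.  -0.5]
 [ 0.4 -1.7]
 [-0.3 -0.4]
 [-1.4 -1.3]
 [ 0.3 -1.3]]
```

View pics/ft0.png

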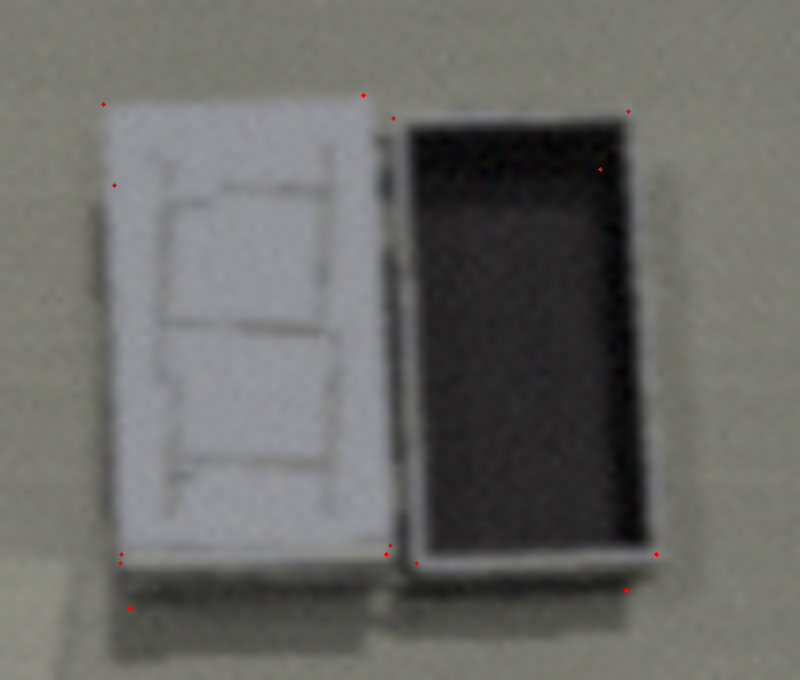

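View pics/fs0.png

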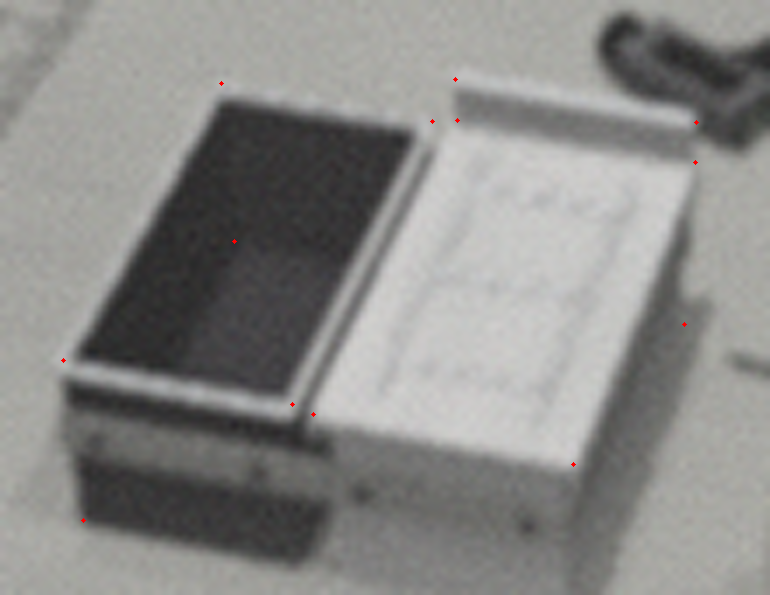

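```bash
cat > tin.py <<'E'
import numpy as np
TX,TY,TW=610,-144.2,0.042
def tw(l): 
    c,s=np.cos(TW),np.sin(TW); return np.array([TX+l[0]*c-l[1]*s,TY+l[0]*s+l[1]*c,l[2]])
E
python3 - <<'E'
from h import *; from tin import *
o=[np.pi,0,TW+np.pi]
for yaw in (TW,TW+np.pi): print(solve_ik(tw((-145,0,116)),[np.pi,0,yaw]),solve_ik(tw((30,0,116)),[np.pi,0,yaw]))
bot.grip(0.0,40)
bot.move_ptp(tw((-160,0,260)),o)
bot.movel(tw((-150,0,116)))
s=bot.get_state(); print(s['t'],s['tcp_pos'],s['orientation'],s['contact_force'],s['opening'])
crop('scene','p1',180,150,140,110,5)
E
```

```text
[-0.46366903  0.33037423 -0.51438364  0.72603846  0.          2.63592362] [-0.33222299  0.60744984 -0.04770884  0.91563765  0.          2.76736966]
[-0.46366903  0.33037423 -0.51438364  0.72603846  0.         -0.50566903] [-0.33222299  0.60744984 -0.04770884  0.91563765  0.         -0.37422299]
4.7333 [ 460.70179501 -150.73180042  116.69476069] [-3.14094792e+00  1.09769625e-03 -3.09950104e+00] [ 0.10552964 -0.01759889  0.5334634 ] 0.004418493795132026
```

View pics/p1.png

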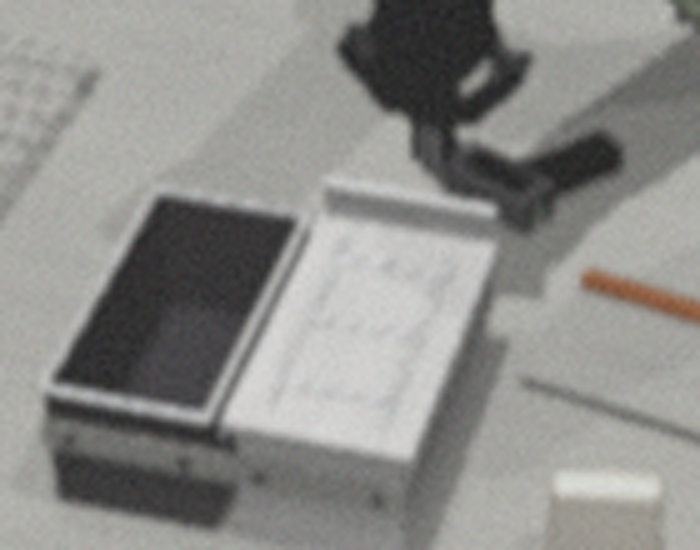

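```bash
python3 - <<'E'
from h import *; from tin import *
def st(m): s=bot.get_state(); print(m,round(s['t'],2),s['tcp_pos'].round(1),s['contact_force'].round(2))
r=bot.movel(tw((-85,0,116)),max_speed=40,threshold=1.5); st(('contact',r))
r=bot.movel(tw((60,0,116)),max_speed=45,threshold=12); st(('stop',r))
crop('scene','p2',180,150,140,110,5)
E
```

```text
('contact', True) 5.75 [ 497.2 -148.9  115.5] [0.48 0.4  0.1 ]
('stop', True) 8.27 [ 620.4 -143.3  114.7] [ 0.21  0.11 -0.58]
```

View pics/p2.png

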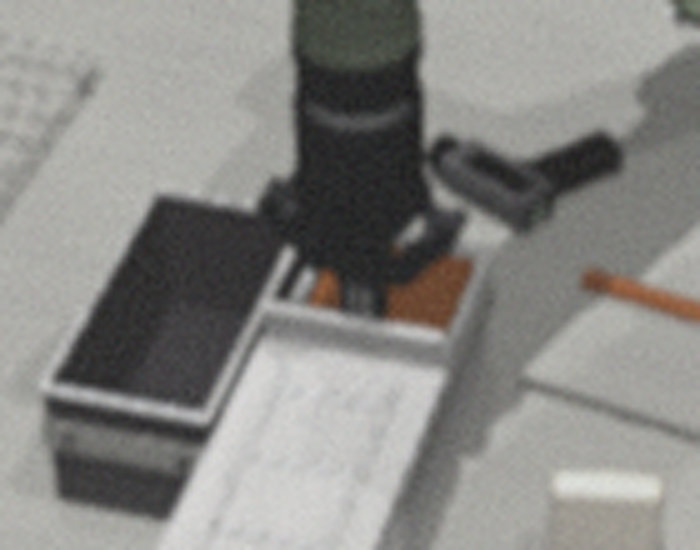

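```bash
python3 - <<'E'
from h import *; from tin import *
def st(m): s=bot.get_state(); print(m,round(s['t'],2),s['tcp_pos'].round(1),s['contact_force'].round(2))
r=bot.movel(tw((40,0,116)),max_speed=30,threshold=22); st(('stop',r))
bot.movel(tw((-20,0,116)),max_speed=150)
bot.movel(tw((-60,0,260)),max_speed=300); st('up')
bot.grip(1.0)
bot.move_ptp([400,150,330],[np.pi,0,np.pi+.3]); st('m')
crop('top','t3',265,110,100,100,6)
crop('top','t4',165,170,90,70,8)
crop('scene','s3',150,175,140,110,5)
crop('scene','s4',340,170,80,100,6)
E
```

```text
('stop', True) 8.79 [ 620.1 -143.1  113.2] [-0.    0.25  0.32]
up 9.79 [ 550.8 -146.8  260.4] [-0.5  -0.48 -0.88]
m 11.86 [400.6 149.5 329.8] [-0.43 -0.04  0.29]
```

View pics/t3.png

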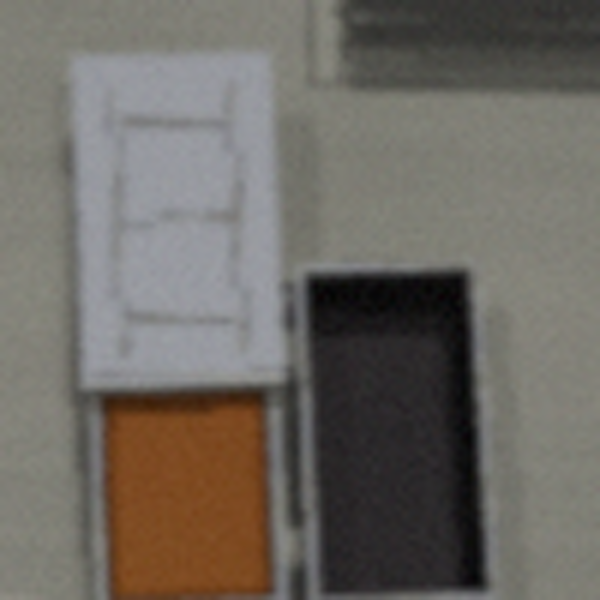

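View pics/s3.png

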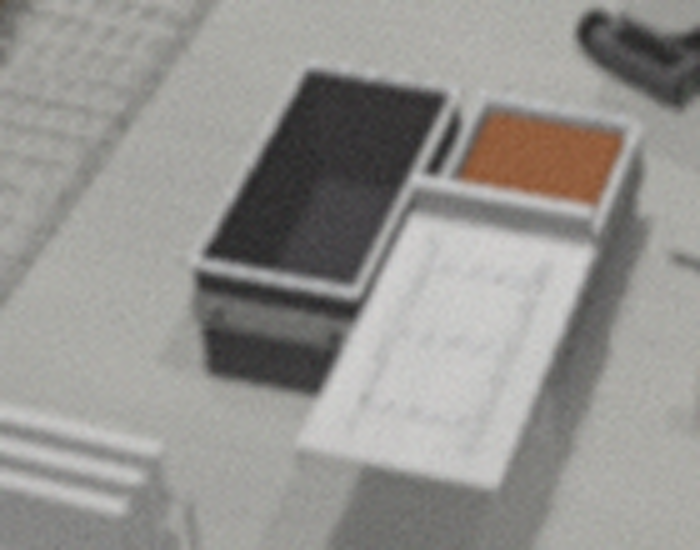

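View pics/t4.png

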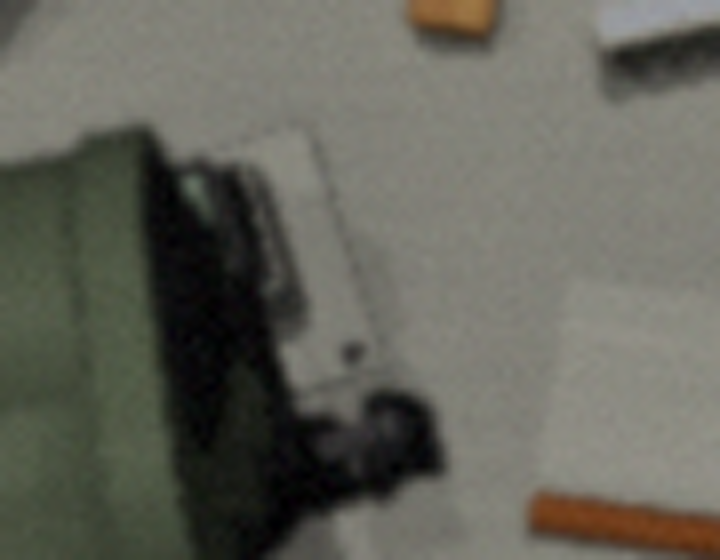

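View pics/s4.png

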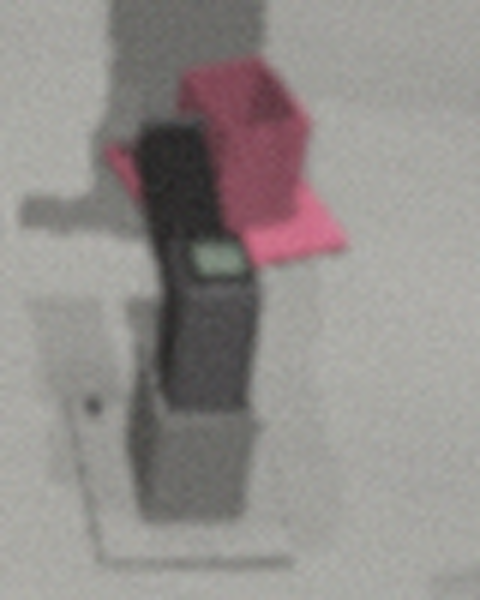

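```bash
python3 - <<'E'
from h import *
t=lambda c:(np.array(c)+.5)/8-.5+[165,170]; s=lambda c:(np.array(c)+.5)/6-.5+[340,170]
for n,f,c,z in (('rear','t',(192,222),156),('hend','t',(281,482),158),('hrootL','t',(185,295),152),('hrootR','t',(262,278),152),('hendL','t',(243,492),158),('hendR','t',(320,472),158),('rear','s',(212,262),156),('hendS','s',(178,122),158)):
    print(n,f,onz('top' if f=='t' else 'scene',(t if f=='t' else s)(c),z).round(1))
E
```

```text
rear t [544.4 213.5 156. ]
hend t [435.2 172.1 158. ]
hrootL t [514.1 216.  152. ]
hrootR t [521.6 183.8 152. ]
hendL t [430.9 187.8 158. ]
hendR t [439.5 156.1 158. ]
rear s [552.9 215.9 156. ]
hendS s [451.9 181.6 158. ]
```

```bash
cat > fitth.py <<'E'
from h import *
from scipy.optimize import least_squares
t=lambda c:(np.array(c)+.5)/8-.5+[165,170]; s=lambda c:(np.array(c)+.5)/6-.5+[340,170]
# thermometer-frame points
c2,s2=np.cos(.2),np.sin(.2)
def hp(along,up,y): # handle frame about grip; along outward
    return (-81-along*c2-up*s2*1,y,112+along*s2-up*-c2) if False else (-81-along*c2+up*s2, y, 112+along*s2+up*c2)
L=45/c2
obs=[('top',t((135,182)),(26,20,138)),('top',t((205,158)),(26,-20,138)),('top',t((243,490)),hp(L,19,16)),('top',t((320,470)),hp(L,19,-16)),
('top',t((252,522)),hp(L,-19,16)),
('scene',s((250,288)),(26,20,138)),('scene',s((167,281)),(26,-20,138)),('scene',s((145,120)),hp(L,19,-16)),('scene',s((205,118)),hp(L,19,16))]
def P(q,X): return Rn.from_euler('xyz',[q[3],q[4],q[5]]).apply(X)+q[:3]
def res(q):
    return np.array([proj(n,P(q,[X]))[0]-uv for n,uv,X in obs])
f=lambda q:np.r_[res(q).ravel(),(np.array(q[3:5]))/.05,(q[2]-18)/2]
o=least_squares(f,[546,217,18,0,0,.33],x_scale=[1,1,1,.01,.01,.01])
if __name__=='__main__':
    print(o.x.round(3));print(res(o.x).round(1));print('grip',P(o.x,[(-81,0,112)]))
    pts=[P(o.x,[p])[0] for p in [(a,b,138) for a in(-26,26) for b in(-20,20)]+[hp(l,u,y) for l in(-L*.9,L) for u in(-19,19) for y in(-16,16)]]
    cc,ss=np.cos(.335),np.sin(.335)
    pts+=[(546.3+a*cc-b*ss,217.7+a*ss+b*cc,z) for a,b,z in[(31,25,82),(31,-25,82),(-31,-25,82),(60,50,8),(60,-50,8),(-60,-50,8)]]
    for n,nm,a in(('top','t2',(165,170,8)),('scene','s2',(340,170,6))):
        im=cv2.imread(f'pics/{nm}.png')
        for u in proj(n,pts): cv2.circle(im,tuple(int(round(v)) for v in ((u[0]+.5-a[0])*a[2],(u[1]+.5-a[1])*a[2])),3,(0,0,255),-1)
        cv2.imwrite(f'pics/{nm}_f.png',im)
E
python3 fitth.py
```

```text
[ 5.60140e+02  2.16515e+02  1.75600e+01 -1.00000e-03 -9.10000e-02
  3.08000e-01]
[[-0.4 -1.7]
 [ 2.2 -2.1]
 [-0.4  1.8]
 [-0.8  1.5]
 [ 0.6  0.3]
 [ 1.1 -0. ]
 [ 1.2  1.1]
 [-0.8 -0.8]
 [-0.6 -0.4]]
grip [[473.49945328 189.07707778 121.70163655]]
```

View pics/t2_f.png

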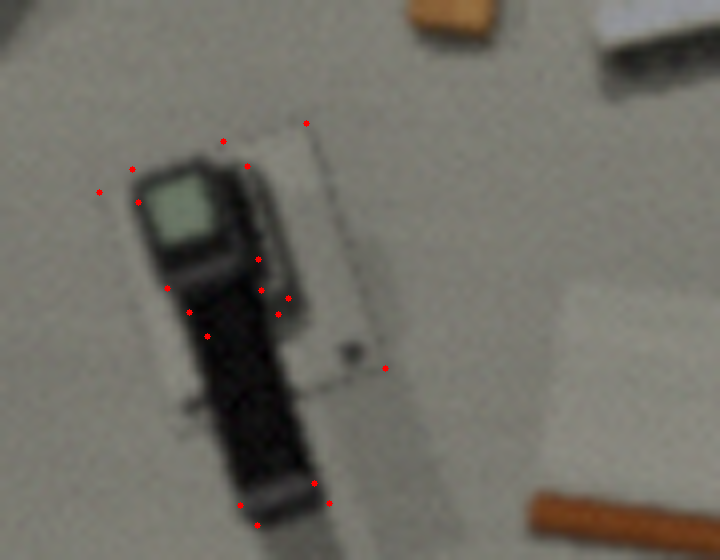

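View pics/s2_f.png

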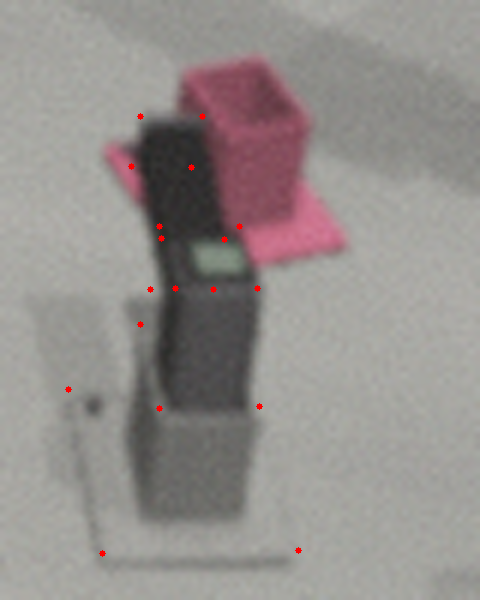

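```bash
cat > plan.py <<'E'
from h import *; from tin import *
lo=np.array([-2.65,-.97,-1.3,-1.93,-1.47,-3.14]);hi=np.array([2.65,1.79,1.35,2.1,1.37,3.14])
CR=tw((-35,0,93))
def thpose(al,rho,d=150,el=np.pi/4,C=CR):
    z=np.array([np.cos(el)*np.cos(al),np.cos(el)*np.sin(al),np.sin(el)])
    h=np.cross([0,0,1],z);h/=np.linalg.norm(h);u=np.cross(z,h) # u: up-ish perp, h: horizontal
    x=np.cos(rho)*u+np.sin(rho)*h     # -handle direction
    R=np.c_[x,np.cross(z,x),z]; return C+d*z,R
def tool(p,R,phi,flip,gr=(-81,0,112)):
    # tool in thermometer frame: z=-z_t tilted by phi about y
    G=Rn.from_euler('y',phi).as_matrix()@Rn.from_euler('xyz',[np.pi,0,np.pi*flip]).as_matrix()
    Rt=R@G; return p+R@np.array(gr)+19*Rt[:,2],Rn.from_matrix(Rt).as_euler('xyz'),Rt
if __name__=='__main__':
    out=[]
    for phi in(-.4,-.2,0,.2):
     for al in np.arange(np.pi-1.6,np.pi+1.61,.2):
      for rho in np.arange(-np.pi,np.pi,np.pi/8):
       for fl in(0,1):
        p,R=thpose(al,rho); t,e,Rt=tool(p,R,phi,fl)
        q=solve_ik(t,e)
        if q is None: continue
        m=np.min(np.minimum(q-lo,hi-q)); out.append((m,phi,al-np.pi,rho,fl,t,q))
    print(len(out)); out.sort(key=lambda o:-o[0])
    for o in out[:25]: print(*[np.round(v,2) for v in o])
E
python3 plan.py
```

```text
1970
1.05 -0.4 -1.6 -2.75 0 [550.52 -20.1  313.97] [ 0.05  0.21 -0.21  1.02 -0.42  1.96]
1.05 -0.4 -1.6 -2.75 1 [550.52 -20.1  313.97] [ 0.05  0.21 -0.21  1.02 -0.42 -1.18]
1.05 -0.4 -1.2 -3.14 0 [531.24 -33.04 317.93] [-0.    0.16 -0.25  1.01 -0.36  1.17]
1.05 -0.4 -1.2 -3.14 1 [531.24 -33.04 317.93] [-0.    0.16 -0.25  1.01 -0.36 -1.97]
1.02 -0.4 -1.0 2.75 0 [531.3  -25.43 313.97] [ 0.05  0.21 -0.21  1.08 -0.43  0.7 ]
0.99 -0.4 0.6 -3.14 0 [ 475.29 -213.9   317.93] [-0.79  0.13 -0.29  1.08  0.38 -1.37]
0.99 -0.4 0.6 -3.14 1 [ 475.29 -213.9   317.93] [-0.79  0.13 -0.29  1.08  0.38  1.77]
0.97 -0.4 -1.4 -3.14 0 [554.49 -26.58 317.93] [ 0.02  0.26 -0.11  1.13 -0.38  1.41]
0.97 -0.4 -1.4 -3.14 1 [554.49 -26.58 317.93] [ 0.02  0.26 -0.11  1.13 -0.38 -1.73]
0.95 -0.4 -0.8 2.75 0 [508.28 -36.52 313.97] [ 0.02  0.09 -0.35  0.95 -0.4   0.45]
0.94 -0.4 -1.4 -2.75 0 [526.06 -27.47 313.97] [ 0.02  0.09 -0.36  0.9  -0.38  1.71]
0.94 -0.4 -1.4 -2.75 1 [526.06 -27.47 313.97] [ 0.02  0.09 -0.36  0.9  -0.38 -1.43]
0.93 -0.4 1.0 2.75 0 [ 483.9  -235.47  313.97] [-0.84  0.18 -0.25  1.1   0.44 -2.16]

[... 317 characters left out ...]
0.38  1.03  0.43 -0.67]
0.91 -0.4 -1.0 -3.14 1 [509.74 -43.98 317.93] [-0.05  0.05 -0.38  0.91 -0.31 -2.23]
0.91 -0.4 0.8 2.75 0 [ 467.87 -215.58  313.97] [-0.82  0.06 -0.39  0.98  0.42 -1.93]
0.91 -0.4 0.8 2.75 1 [ 467.87 -215.58  313.97] [-0.82  0.06 -0.39  0.98  0.42  1.22]
0.91 -0.4 -0.8 2.36 0 [517.55 -11.79 302.69] [ 0.15  0.21 -0.28  1.02 -0.56  0.26]
0.91 -0.2 -1.2 -3.14 0 [532.46 -36.17 319.7 ] [ 0.1   0.15 -0.33  0.91 -0.56  1.25]
0.91 -0.2 -1.2 -3.14 1 [532.46 -36.17 319.7 ] [ 0.1   0.15 -0.33  0.91 -0.56 -1.89]
0.91 -0.4 0.8 -3.14 1 [ 490.84 -232.36  317.93] [-0.8   0.23 -0.15  1.19  0.39  1.54]
0.91 -0.4 0.8 -3.14 0 [ 490.84 -232.36  317.93] [-0.8   0.23 -0.15  1.19  0.39 -1.6 ]
```

```bash
cat > plan2.py <<'E'
from plan import *
g=np.array([473,187,128]);Rs=Rn.from_euler('z',.325).as_matrix()
p0=g-Rs@np.array([-81,0,112])
for fl in(0,1):
    for phi in (-.2,0,):
        t,e,_=tool(p0,Rs,phi,fl); q0=solve_ik(t,e); print(fl,phi,t.round(1),e.round(3),None if q0 is None else q0.round(2))
        if q0 is None: continue
        out=[]
        for al in np.arange(np.pi-1.4,np.pi+1.41,.2):
          for rho in np.arange(-np.pi,np.pi,np.pi/8):
            p,R=thpose(al,rho); t,e,Rt=tool(p,R,phi,fl); q=solve_ik(t,e)
            if q is None: continue
            m=np.min(np.minimum(q-lo,hi-q)); 
            if m>.4: out.append((np.abs(q-q0).max(),m,al-np.pi,rho,t,q))
        out.sort(key=lambda o:o[0])
        for o in out[:6]: print('   ',*[np.round(v,2) for v in o])
E
python3 plan2.py
```

```text
0 -0.2 [476.6 188.2 109.4] [ 3.142 -0.2    0.325] [ 0.22  0.25 -0.68  0.44  0.02  3.04]
    0.7 0.53 -1.2 -1.96 [453.75 -30.6  285.99] [ 0.17 -0.1  -0.77  0.51 -0.63  2.34]
    0.73 0.46 -1.4 -1.96 [479.02  -8.8  285.99] [ 0.24  0.08 -0.57  0.74 -0.71  2.68]
    0.8 0.83 -1.4 -2.36 [498.53 -23.41 303.71] [ 0.17  0.1  -0.47  0.83 -0.64  2.24]
    1.11 0.65 -1.2 -2.36 [475.77 -41.05 303.71] [ 0.1  -0.06 -0.65  0.63 -0.56  1.93]
    1.19 0.88 -1.4 -2.75 [525.23 -30.82 315.54] [ 0.13  0.17 -0.32  0.96 -0.59  1.85]
    1.21 0.49 1.4 1.96 [ 479.02 -282.54  285.99] [-0.99  0.55  0.06  1.52  0.61  2.65]
0 0 [473. 187. 109.] [3.142 0.    0.325] [ 0.23  0.37 -0.47  0.73  0.    3.05]Traceback (most recent call last):
  File "plan2.py", line 11, in <module>
    p,R=thpose(al,rho); t,e,Rt=tool(p,R,phi,fl); q=solve_ik(t,e)
                                                   ~~~~~~~~^^^^^
ValueError: time passes only in moves, steps and waits
```

```bash
sed -i 's/for fl in(0,1)/for fl in(1,)/; s/(-.2,0,)/(0,-.1)/; s/np.pi+1.41,.2/np.pi+.01,.2/; s/np.arange(-np.pi,np.pi,np.pi\/8)/np.arange(-np.pi,-1.1,np.pi\/8)/' plan2.py; python3 plan2.py
```

```text
1 0 [473. 187. 109.] [ 3.142  0.    -2.817] [ 0.23  0.37 -0.47  0.73  0.   -0.09]
    0.72 0.43 -1.0 -1.57 [414.03 -44.85 264.83] [ 0.2  -0.11 -0.87  0.47 -0.72 -0.5 ]
    0.74 0.41 -1.0 -1.18 [407.38 -23.07 242.91] [ 0.27 -0.06 -0.89  0.46 -0.74 -0.02]
    0.77 0.7 -1.4 -1.18 [468.36  32.54 242.91] [ 0.37  0.34 -0.39  1.03 -0.77  0.66]
    0.77 0.7 -1.4 -1.57 [466.     9.89 264.83] [ 0.32  0.28 -0.41  1.03 -0.77  0.21]
    0.78 0.68 -1.2 -1.96 [450.96 -33.07 286.75] [ 0.24  0.07 -0.62  0.76 -0.78 -0.58]
    0.78 0.69 -1.4 -1.96 [475.81 -10.66 286.75] [ 0.28  0.25 -0.39  1.04 -0.78 -0.24]
1 -0.1 [474.8 187.6 109.1] [ 3.142  0.1   -2.817] [ 0.23  0.31 -0.57  0.59  0.01 -0.1 ]
    0.72 0.6 -1.2 -1.96 [452.38 -31.89 286.3 ] [ 0.21 -0.02 -0.7   0.63 -0.71 -0.69]
    0.72 0.75 -1.4 -2.36 [497.42 -24.76 304.45] [ 0.2   0.17 -0.4   0.93 -0.72 -0.8 ]
    0.76 0.72 -1.4 -1.96 [477.43  -9.79 286.3 ] [ 0.26  0.17 -0.48  0.88 -0.75 -0.35]
    0.77 0.55 -1.2 -1.57 [439.02 -14.12 264.89] [ 0.28  0.01 -0.75  0.59 -0.76 -0.22]
    0.8 0.68 -1.4 -1.57 [467.86  10.28 264.89] [ 0.33  0.21 -0.51  0.87 -0.79  0.13]
    0.83 0.55 -1.2 -1.18 [436.87   8.01 243.49] [ 0.36  0.09 -0.75  0.59 -0.82  0.29]
```

```bash
python3 - <<'E'
from h import *
o=[np.pi,0,-2.817]
def st(m): s=bot.get_state(); print(m,round(s['t'],2),s['tcp_pos'].round(1),s['contact_force'].round(2),round(s['opening'],3),s['wrist_torque'].round(2))
bot.move_ptp([473,187,230],o); st('above')
r=bot.movel([473,187,108],max_speed=100,threshold=8); st(r)
crop('top','g1t',165,170,90,70,8)
crop('scene','g1s',340,150,100,110,5)
E
```

```text
above 12.64 [472.5 186.6 230.1] [-0.07 -0.49  0.26] 1.0 [-0.01  0.01  0.04]
False 14.01 [473.5 187.1 108.6] [0.39 0.46 0.21] 0.999 [-0.01  0.    0.01]
```

View pics/g1t.png

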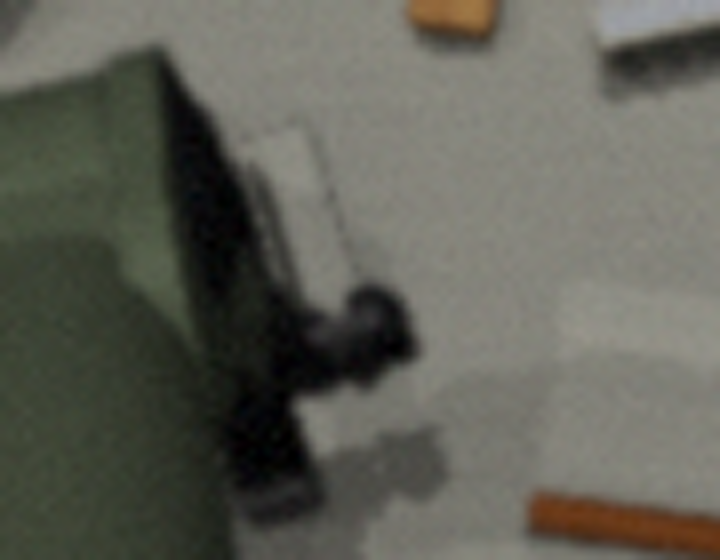

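View pics/g1s.png

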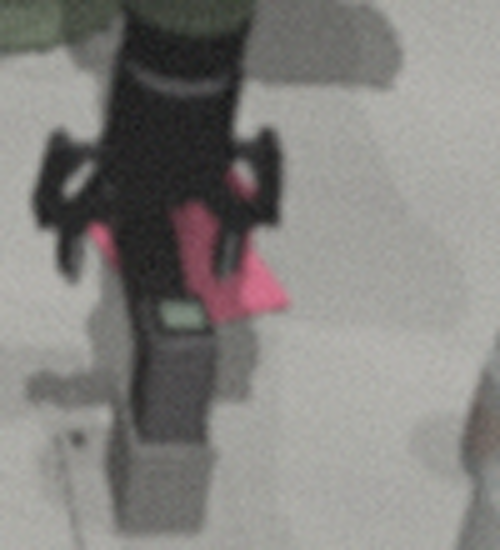

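```bash
python3 - <<'E'
from h import *
def st(m): s=bot.get_state(); print(m,round(s['t'],2),s['tcp_pos'].round(1),s['contact_force'].round(2),round(s['opening'],3),s['wrist_torque'].round(2))
bot.grip(0.0,30); st('g'); bot.grip(0.0,90); st('g2')
r=bot.movel([473,187,208],max_speed=70,threshold=20); st(r)
crop('scene','g2s',320,100,130,130,5)
E
```

```text
g 14.64 [472.7 187.9 108.2] [-1.56  2.84  2.69] 0.375 [0.95 0.47 0.19]
g2 14.86 [472.7 188.  108.3] [-3.69  4.51  6.01] 0.367 [1.35 0.76 0.25]
False 16.43 [472.7 186.9 207.5] [-0.31  0.29 -1.47] 0.36 [-0.04  0.07  0.05]
```

View pics/g2s.png

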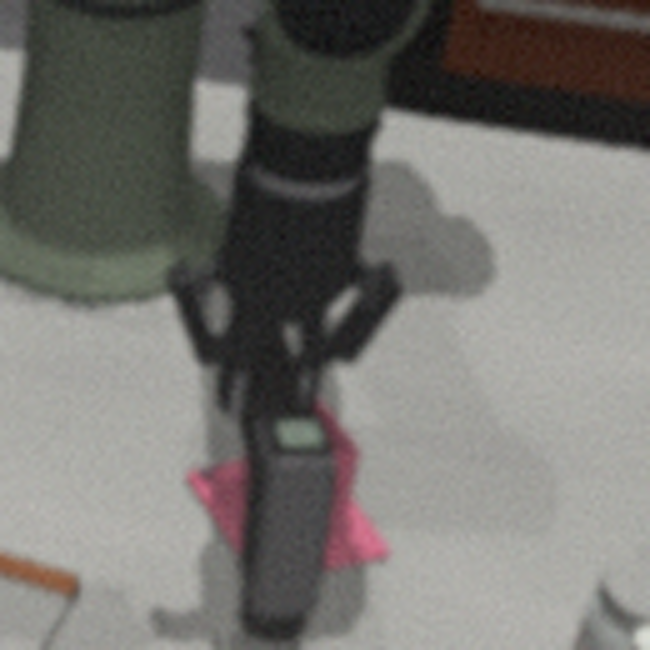

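```bash
python3 - <<'E'
from plan import *
def st(m): s=bot.get_state(); print(m,round(s['t'],2),s['tcp_pos'].round(1),s['orientation'].round(3),s['contact_force'].round(2),round(s['opening'],3),s['wrist_torque'].round(2))
bot.movel([473,187,280],max_speed=120)
p,R=thpose(np.pi-1.2,-1.96,d=200); t,e,_=tool(p,R,0,1)
print(t,e)
bot.move_ptp(t,e); st('pre')
cv2.imwrite('pics/pre_s.png',imaging.capture('scene'));cv2.imwrite('pics/pre_t.png',imaging.capture('top'))
crop('scene','pre_sc',190,110,130,110,6)
crop('top','pre_tc',210,150,110,90,7)
print(proj('scene',[p,p+R@[0,0,138],CR]),proj('top',[p,p+R@[0,0,138],CR]))
E
```

```text
[4.37983006e+02 2.02302204e-02 3.21915633e+02] [-2.39502186 -0.2716413  -2.48853733]
pre 18.01 [438.1   0.5 321.3] [-2.397 -0.271 -2.488] [ 0.1  -0.24 -1.29] 0.366 [0.9  0.41 0.02]
[[303.24860342 171.72488914]
 [338.6200787  143.328404  ]
 [256.49055684 209.2387239 ]] [[255.40160785 199.4537352 ]
 [223.1164762  204.95966593]
 [295.37176436 192.65299467]]
```

View pics/pre_sc.png

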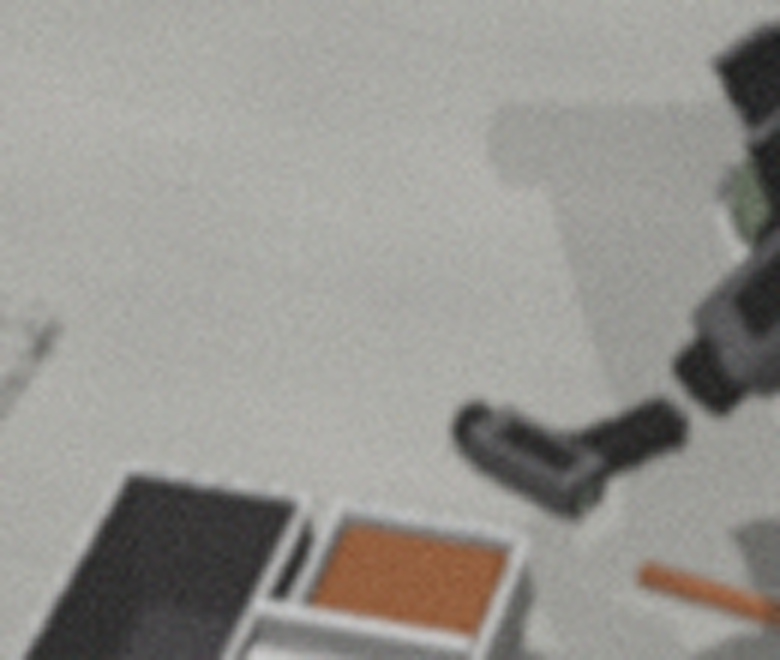

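View pics/pre_tc.png

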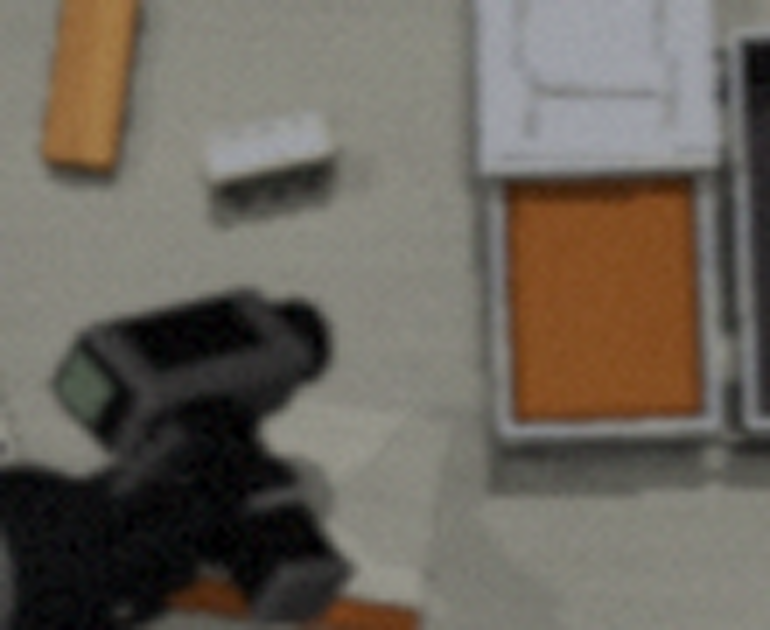

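```bash
python3 - <<'E'
from plan import *
print('tin rim near corners top crop', [(( (u+.5-[210,150])*7-.5).round(0)) for u in proj('top',[tw((-99,52,98)),tw((-99,-52,98)),tw((-35,0,93)),tw((-99,-70,98)),tw((28,57,128)),tw((28,-57,128)),tw((-96,46,93)),tw((-96,-46,93))])])
print('scene', [(( (u+.5-[190,110])*6-.5).round(0)) for u in proj('scene',[tw((-99,52,98)),tw((-99,-52,98)),tw((-35,0,93)),tw((-99,-70,98)),tw((28,57,130)),tw((28,-57,130))])])
for f in('pre_s','pre_t'):
    im=cv2.imread(f'pics/{f}.png')
    x0,y0,w,h,f2=(295,115,70,60,11) if f=='pre_s' else (210,180,60,60,12)
    cv2.imwrite(f'pics/{f}z.png',cv2.resize(im[y0:y0+h,x0:x0+w],None,fx=f2,fy=f2,interpolation=cv2.INTER_CUBIC))
E
```

```text
tin rim near corners top crop [array([501., 431.]), array([712., 424.]), array([601., 302.]), array([749., 422.]), array([481., 165.]), array([714., 157.]), array([513., 426.]), array([699., 420.])]
scene [array([528., 532.]), array([342., 499.]), array([401., 598.]), array([310., 494.]), array([475., 642.]), array([257., 602.])]
```

View pics/pre_sz.png

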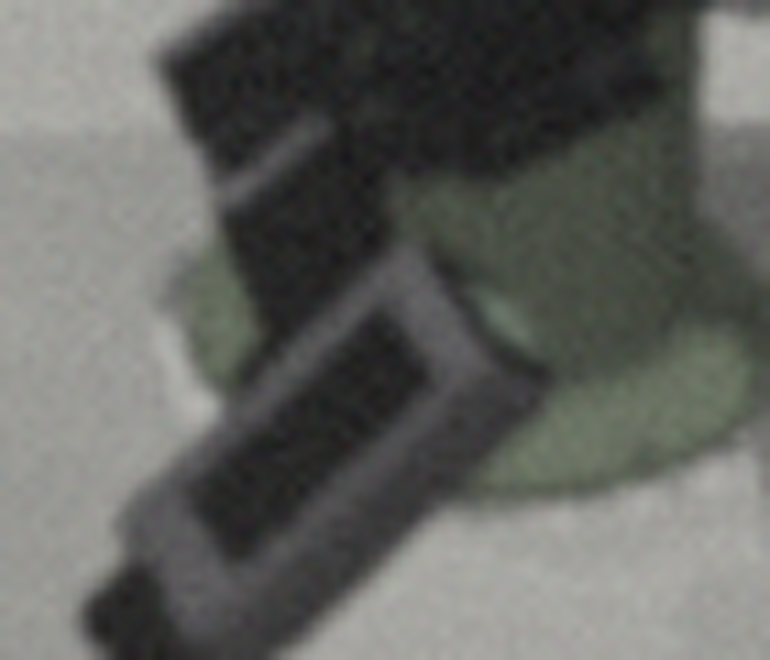

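View pics/pre_tz.png

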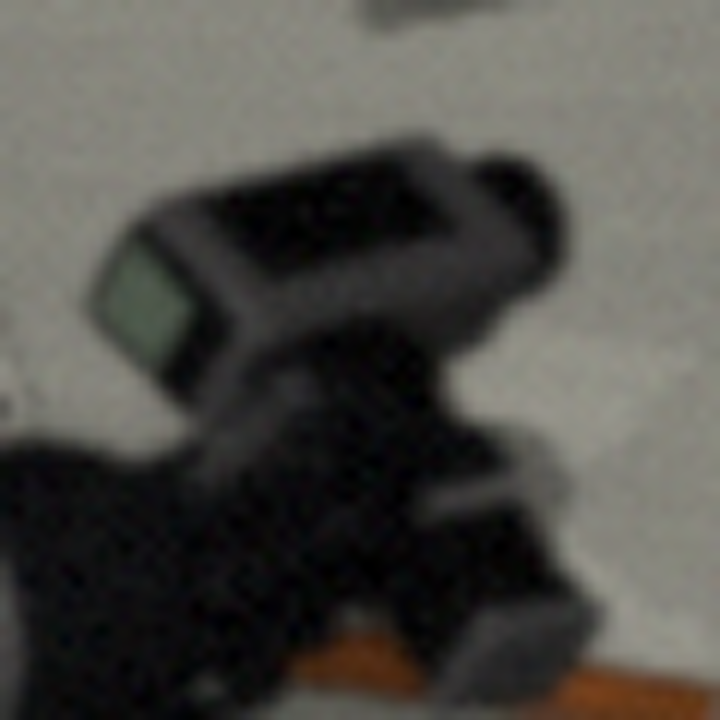

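```bash
cat > inhand.py <<'E'
from plan import *
from fitth import hp,L
VT=[]
def lab():
    d={}
    for x in(-26,26):
        for y in(-20,20):
            d[f'r{"+" if x>0 else "-"}{"+" if y>0 else "-"}']=(x,y,138); d[f'f{"+" if x>0 else "-"}{"+" if y>0 else "-"}']=(x,y,20)
    for u in(-19,19):
        for y in(-16,16): d[f'h{"+" if u>0 else "-"}{"+" if y>0 else "-"}']=hp(L,u,y)
    for i in range(12): a=i*np.pi/6; d[f'n{i}']=(20*np.cos(a),20*np.sin(a),0)
    return d
D=lab()
# in-hand: thermometer pose from tool pose: nominal with grip offset (dx,dz) in therm frame and pitch dphi about grip; dy, roll small
def th_from_tool(tp,te,q):
    Rt=Rn.from_euler('xyz',te).as_matrix()
    G=Rn.from_euler('y',q[2]).as_matrix()@Rn.from_euler('xyz',[np.pi,0,np.pi]).as_matrix()
    R=Rt@G.T; gp=np.array(tp)-19*Rt[:,2]
    return gp-R@np.array([-81+q[0],q[3] if len(q)>3 else 0,112+q[1]]),R
def overlay(n,src,dst,x0,y0,w,h,f,p,R,lbl=True):
    im=cv2.imread(src)[y0:y0+h,x0:x0+w]; im=cv2.resize(im,None,fx=f,fy=f,interpolation=cv2.INTER_CUBIC)
    for k,v in D.items():
        u=proj(n,[p+R@np.array(v)])[0]; c=tuple(int(round(a)) for a in ((u-[x0,y0]+.5)*f-.5)); cv2.circle(im,c,3,(0,0,255),-1)
        if lbl and k[0]!='n': cv2.putText(im,k,(c[0]+4,c[1]),0,.45,(0,255,255),1)
    cv2.imwrite(dst,im)
TP,TE=[438.1,.5,321.3],[-2.397,-.271,-2.488]
if __name__=='__main__':
    p,R=th_from_tool(TP,TE,[0,0,0])
    overlay('scene','pics/pre_s.png','pics/ov_s.png',280,110,80,70,9,p,R)
    overlay('top','pics/pre_t.png','pics/ov_t.png',205,180,60,60,11,p,R)
E
python3 inhand.py
```

```text
(no output)
```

View pics/ov_s.png

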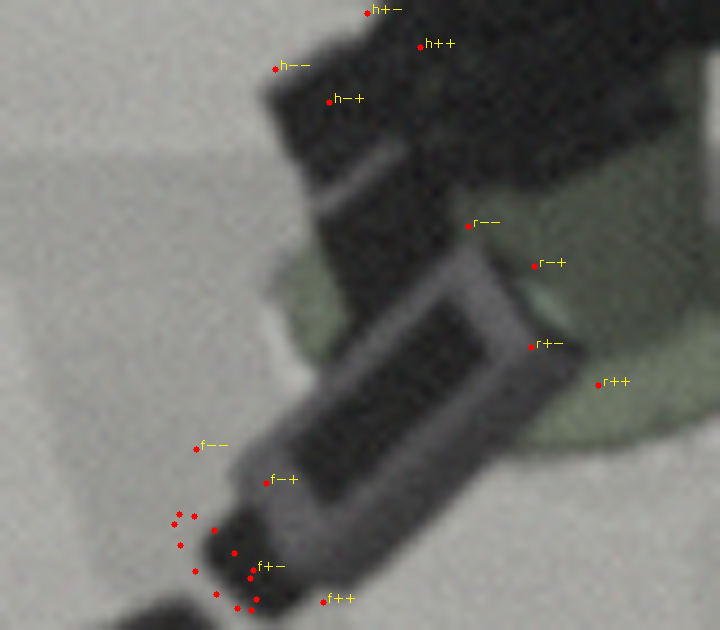

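View pics/ov_t.png

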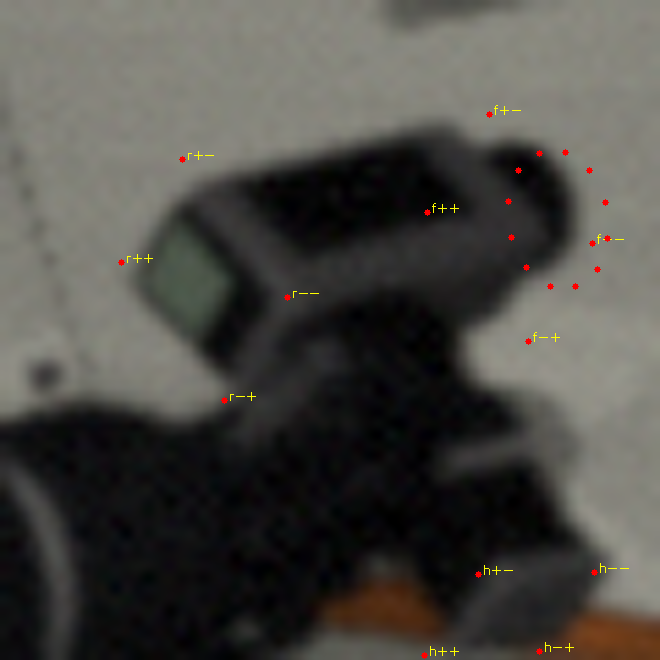

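```bash
cat > fit3.py <<'E'
from inhand import *
from scipy.optimize import least_squares
S=lambda c:(np.array(c)+.5)/9-.5+[280,110]; T=lambda c:(np.array(c)+.5)/11-.5+[205,180]
obs=[('scene',S((464,245)),'r--'),('scene',S((530,348)),'r+-'),('scene',S((582,352)),'r++'),('scene',S((232,468)),'f--'),('scene',S((262,93)),'h--'),
('top',T((190,200)),'r+-'),('top',T((268,305)),'r--'),('top',T((225,375)),'r-+'),('top',T((440,130)),'f+-'),('top',T((537,235)),'f--'),('top',T((600,560)),'h--'),('top',T((465,640)),'h-+')]
def full(q):
    # q: dx,dz,dphi,dy, roll, yaw
    p,R=th_from_tool(TP,TE,q[:3]); d=Rn.from_euler('xyz',[q[4],0,q[5]]).as_matrix()
    g=np.array([-81+q[0],0,112+q[1]]); gw=p+R@g
    R2=R@d; return gw-R2@(g+[0,q[3],0]),R2
def res(q):
    p,R=full(q); return np.array([proj(n,[p+R@np.array(D[k])])[0]-uv for n,uv,k in obs])
f=lambda q:np.r_[res(q).ravel(),q[0]/8,q[1]/8,q[2]/.2,q[3]/1.5,q[4]/.03,q[5]/.03]
o=least_squares(f,np.zeros(6),x_scale=[1,1,.01,1,.01,.01],loss='soft_l1')
if __name__=='__main__':
    print(o.x.round(3)); 
    for (n,_,k),r in zip(obs,res(o.x).round(1)): print(n,k,r)
    p,R=full(o.x); print('lens',p,'z',R[:,2])
    overlay('scene','pics/pre_s.png','pics/ov_s2.png',280,110,80,70,9,p,R)
    overlay('top','pics/pre_t.png','pics/ov_t2.png',205,180,60,60,11,p,R)
E
python3 fit3.py
```

```text
[-2.467  2.249  0.069 -0.402  0.1    0.005]
scene r-- [ 0.1 -2. ]
scene r+- [ 0.8 -0.7]
scene r++ [3.4 2.1]
scene f-- [-0.8  1.1]
scene h-- [ 0.4 -0.2]
top r+- [-1.5 -4.1]
top r-- [ 1.9 -1.4]
top r-+ [-0.8  1.9]
top f+- [ 0.5 -0.9]
top f-- [1.8 1. ]
top h-- [0.1 0.1]
top h-+ [6.8 0.3]
lens [523.20847314   1.35898075 226.17957206] z [-0.24713141  0.56555745  0.78681055]
```

View pics/ov_s2.png

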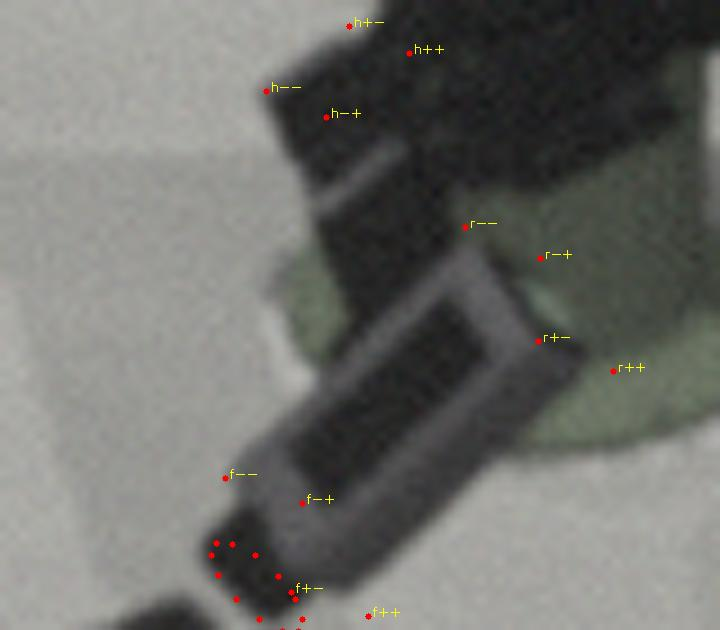

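View pics/ov_t2.png

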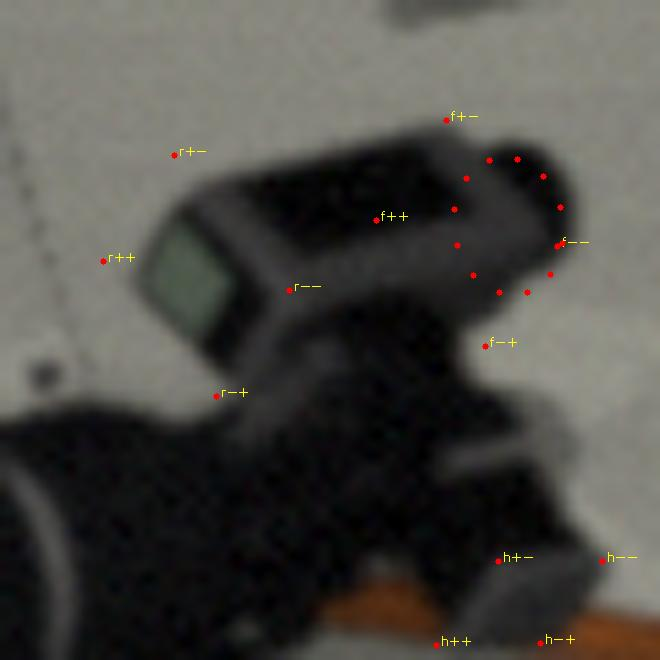

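```bash
cat > fit4.py <<'E'
from fit3 import *
C=np.array([(20*np.cos(a),20*np.sin(a),0) for a in np.linspace(0,2*np.pi,72)])
obs=[('scene',S((462,246)),(-1,-1,1)),('scene',S((527,347)),(1,-1,1)),('scene',S((236,472)),(-1,-1,-1)),('scene',S((300,588)),(1,-1,-1)),
('top',T((192,200)),(1,-1,1)),('top',T((268,308)),(-1,-1,1)),('top',T((435,130)),(1,-1,-1)),('top',T((537,232)),(-1,-1,-1))]
def pt(s,b): return np.array([s[0]*(26-b),-20,138-b if s[2]>0 else 20+b])
def res(q):
    p,R=full(q[:6]); r=[proj(n,[p+R@pt(k,q[6])])[0]-uv for n,uv,k in obs]
    s=proj('scene',p+C@R.T); t=proj('top',p+C@R.T)
    r.append([s[:,0].min()-S((203,0))[0],s[:,1].max()-S((0,618))[1]])
    r.append([t[:,0].max()-T((573,0))[0],t[:,1].min()-T((0,150))[1]])
    r.append(proj('scene',[p+R@np.array(D['h--'])])[0]-S((264,93)))
    r.append(proj('top',[p+R@np.array(D['h--'])])[0]-T((603,562)))
    return np.array(r)
f=lambda q:np.r_[res(q).ravel(),q[0]/8,q[1]/8,q[2]/.2,q[3]/1.5,q[4]/.03,q[5]/.03,(q[6]-5)/3]
o=least_squares(f,np.zeros(7),x_scale=[1,1,.01,1,.01,.01,1],loss='soft_l1')
if __name__=='__main__':
    print(o.x.round(3)); print(res(o.x).round(1).tolist())
    p,R=full(o.x[:6]); print('lens',p,'z',R[:,2])
    overlay('scene','pics/pre_s.png','pics/ov_s2.png',280,110,80,70,9,p,R)
    overlay('top','pics/pre_t.png','pics/ov_t2.png',205,180,60,60,11,p,R)
E
python3 fit4.py
```

```text
Traceback (most recent call last):
  File "fit4.py", line 15, in <module>
    o=least_squares(f,np.zeros(7),x_scale=[1,1,.01,1,.01,.01,1],loss='soft_l1')
  File "fit4.py", line 14, in <lambda>
    f=lambda q:np.r_[res(q).ravel(),q[0]/8,q[1]/8,q[2]/.2,q[3]/1.5,q[4]/.03,q[5]/.03,(q[6]-5)/3]
                     ~~~^^^
  File "fit4.py", line 7, in res
    p,R=full(q[:6]); r=[proj(n,[p+R@pt(k,q[6])])[0]-uv for n,uv,k in obs]
                        ~~~~^^^^^^^^^^^^^^^^^^^^
  File "h.py", line 8, in proj
    K,k1,p,R=cam(n); c=(np.atleast_2d(P)-p)@R
             ~~~^^^
  File "h.py", line 5, in cam
    m=imaging.camera_model(n); R=Rn.from_euler('xyz',m['rotation']).as_matrix()
ValueError: time passes only in moves, steps and waits
```

```bash
python3 - <<'E'
s=open('h.py').read()
s=s.replace("def cam(n):\n    m=imaging.camera_model(n);","_c={}\ndef cam(n):\n    if n not in _c: _c[n]=imaging.camera_model(n)\n    m=_c[n];")
open('h.py','w').write(s)
E
sed -i '/^o=least/d' fit3.py; python3 fit4.py
```

```text
[-0.36   3.322  0.082 -2.154  0.022  0.043  4.868]
[[1.1, 0.2], [0.8, -0.8], [0.1, 0.1], [-0.6, -2.4], [-0.7, -0.9], [1.2, -1.2], [0.9, 0.1], [0.2, -0.2], [0.1, 1.2], [-0.2, -0.0], [-0.3, -0.5], [0.4, -0.0]]
lens [525.11341925  -1.39318404 228.57553414] z [-0.3037737   0.59729702  0.74226532]
```

View pics/ov_s2.png

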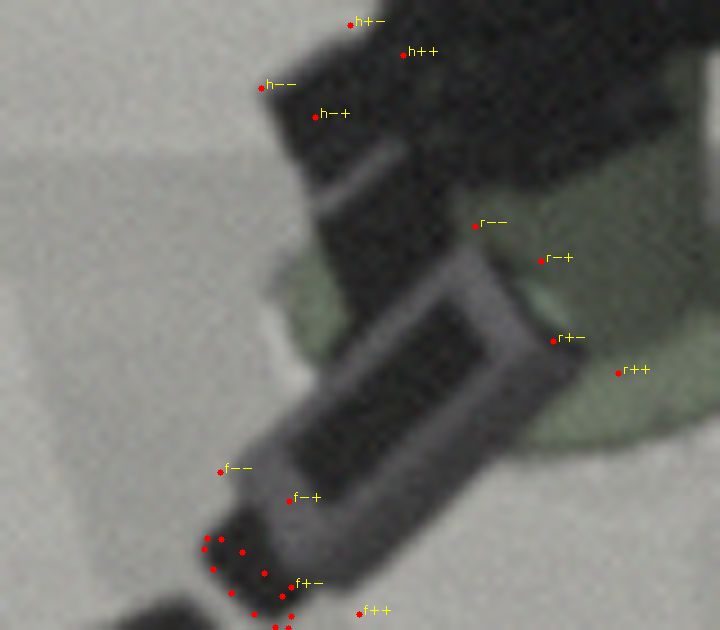

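View pics/ov_t2.png

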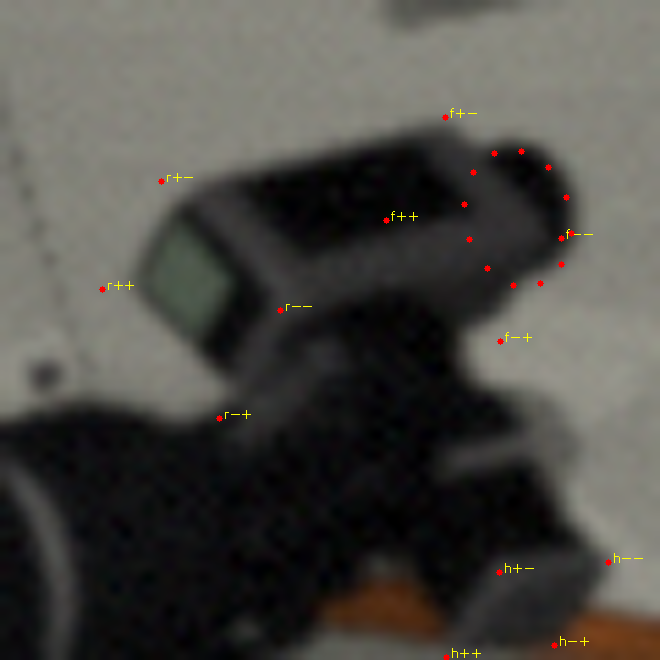

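```bash
cat > fit5.py <<'E'
from fit4 import *
obs=[('scene',S((462,246)),(-1,-1,1)),('scene',S((527,347)),(1,-1,1)),('scene',S((234,470)),(-1,-1,-1)),
('top',T((192,200)),(1,-1,1)),('top',T((268,308)),(-1,-1,1)),('top',T((435,130)),(1,-1,-1)),('top',T((537,232)),(-1,-1,-1))]
# q: dx dz dphi b rearbevel  su sv tu tv roll yaw
def pt(s,b,b2): return np.array([s[0]*(26-b),-20,138-b2 if s[2]>0 else 20+b])
def res(q):
    Q=np.r_[q[:3],0,q[9:11]]
    p,R=full(Q); bs={'scene':q[5:7],'top':q[7:9]}
    r=[proj(n,[p+R@pt(k,q[3],q[4])])[0]+bs[n]-uv for n,uv,k in obs]
    s=proj('scene',p+C@R.T)+bs['scene']; t=proj('top',p+C@R.T)+bs['top']
    r.append([s[:,0].min()-S((202,0))[0],s[:,1].max()-S((0,618))[1]])
    r.append([t[:,0].max()-T((574,0))[0],(t[:,1].min()-T((0,146))[1])])
    r.append(proj('scene',[p+R@np.array(D['h--'])])[0]+bs['scene']-S((266,93)))
    r.append(proj('top',[p+R@np.array(D['h--'])])[0]+bs['top']-T((600,562)))
    return np.array(r)
for sr in(.002,.02):
    f=lambda q:np.r_[res(q).ravel(),q[0]/8,q[1]/8,q[2]/.3,(q[3]-4)/3,(q[4]-4)/4,q[5:9]/.8,q[9:11]/sr]
    o=least_squares(f,np.zeros(11),x_scale=[1,1,.01,1,1,1,1,1,1,.01,.01],loss='soft_l1')
    if __name__=='__main__':
        print(o.x.round(3)); print(res(o.x).round(1).tolist(),o.cost)
        p,R=full(np.r_[o.x[:3],0,o.x[9:11]]); print('lens',p,'z',R[:,2],'elev',np.degrees(np.arcsin(R[2,2])))
E
python3 fit5.py
```

```text
[-1.187  1.113  0.091  4.918  7.049  0.022  0.549 -0.339  1.532  0.
  0.   ]
[[0.5, -0.0], [-0.0, -1.2], [-0.1, -0.2], [-0.5, -0.8], [1.3, -0.6], [0.9, -0.3], [0.0, -0.2], [-0.4, 0.9], [-0.4, -0.3], [-0.1, -0.4], [-0.1, 1.5]] 5.530018034490814
lens [530.58413136  -2.21413371 235.55512798] z [-0.32404917  0.60181952  0.72993521] elev 46.880962526846695
[-6.580e-01  1.161e+00  8.500e-02  4.764e+00  7.168e+00 -3.000e-02
  4.560e-01 -3.490e-01  1.052e+00  4.000e-03  2.200e-02]
[[0.5, 0.1], [0.2, -0.8], [-0.1, -0.2], [-0.7, -0.8], [1.2, -0.8], [0.7, -0.2], [0.0, -0.2], [-0.2, 0.9], [-0.5, -0.0], [-0.3, -0.7], [0.1, 0.8]] 4.89617003865229
lens [528.56502729  -2.21008657 233.98723107] z [-0.31780061  0.60358534  0.7312233 ] elev 46.989045669770405
```

```bash
sed -i 's/^CR=.*/CR=tw((-35,-2,93))/' plan.py; python3 - <<'E'
from plan import *
import json
def st(m): s=bot.get_state(); print(m,round(s['t'],2),s['tcp_pos'].round(1).tolist(),s['orientation'].round(4).tolist(),s['contact_force'].round(2),round(s['opening'],3),s['wrist_torque'].round(2))
for d in (190,150):
    p,R=thpose(np.pi-1.2,-1.96,d=d); t,e,_=tool(p,R,.088,1,(-81.9,0,113.1))
    print(t,e,solve_ik(t,e).round(2))
    bot.movel(t,e,max_speed=50)
bot.dwell(.5); st('final')
cv2.imwrite('pics/fin_s.png',imaging.capture('scene'));cv2.imwrite('pics/fin_t.png',imaging.capture('top'))
E
python3 - <<'E'
from inhand import *
s=bot.get_state(); p,R=th_from_tool(s['tcp_pos'],s['orientation'],[-.9,1.1,.088])
v=CR-p; print('lens',p,'dist',np.linalg.norm(v),'elev',np.degrees(np.arcsin(R[2,2])),'miss',np.linalg.norm(v-(v@R[:,2])*R[:,2]))
D['aim']=tuple(R.T@(CR-p)); 
for i in range(1,6): D[f'n1{i}']=(0,0,-25*i)
overlay('scene','pics/fin_s.png','pics/fin_so.png',230,120,120,100,6,p,R,False)
overlay('top','pics/fin_t.png','pics/fin_to.png',205,150,120,90,6,p,R,False)
E
```

```text
[438.36234455  -9.29932829 316.36389163] [-2.37609146 -0.335689   -2.55179386] [ 0.32  0.13 -0.48  1.03 -0.82 -0.37]
[448.61136957 -35.66137461 288.07962038] [-2.37609146 -0.335689   -2.55179386] [ 0.26  0.14 -0.55  0.88 -0.82 -0.47]
final 20.02 [448.6, -35.6, 288.1] [-2.3761, -0.3357, -2.5517] [ 0.43  0.24 -1.02] 0.362 [0.97 0.36 0.03]
lens [536.67466592 -48.79431468 199.06834573] dist 150.01369244704006 elev 45.000182828002856 miss 0.010885535679461768
```

View pics/fin_so.png

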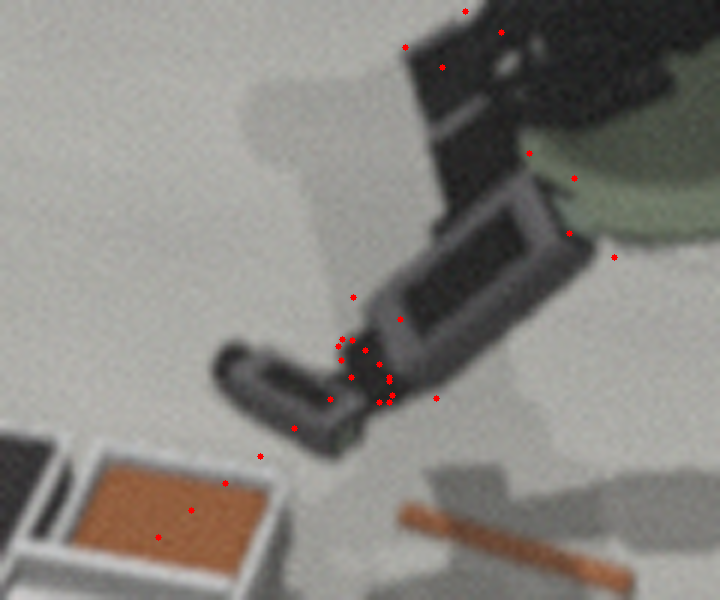

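View pics/fin_to.png

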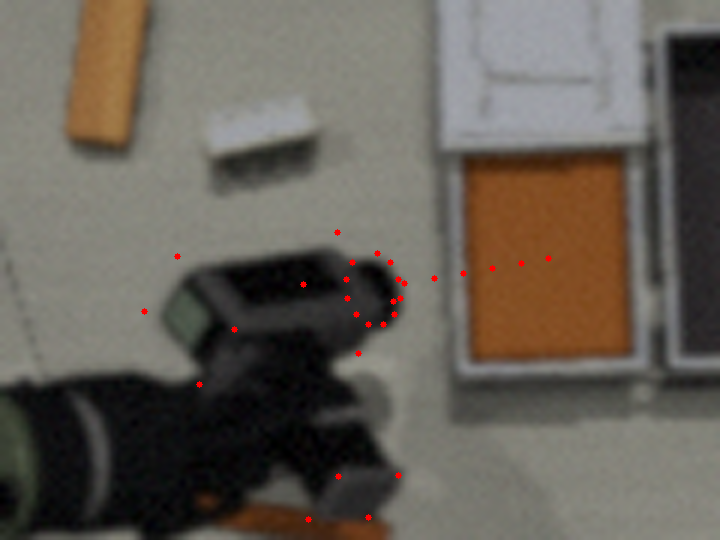

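```bash
python3 - <<'E'
import cv2
for f,(x0,y0,w,h,s) in (('fin_s',(280,120,60,75,10)),('fin_t',(228,185,50,60,13))):
    im=cv2.imread(f'pics/{f}.png')[y0:y0+h,x0:x0+w]
    im=cv2.resize(im,None,fx=s,fy=s,interpolation=cv2.INTER_CUBIC)
    im=cv2.convertScaleAbs(im,alpha=1.7,beta=0); 
    for k in range(0,w,10): cv2.putText(im,str(k*s),(k*s,10),0,.35,(0,0,255),1); 
    for k in range(0,h,10): cv2.putText(im,str(k*s),(0,k*s+4),0,.35,(0,0,255),1)
    cv2.imwrite(f'pics/{f}z.png',im)
E
```

```text
(no output)
```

View pics/fin_sz.png

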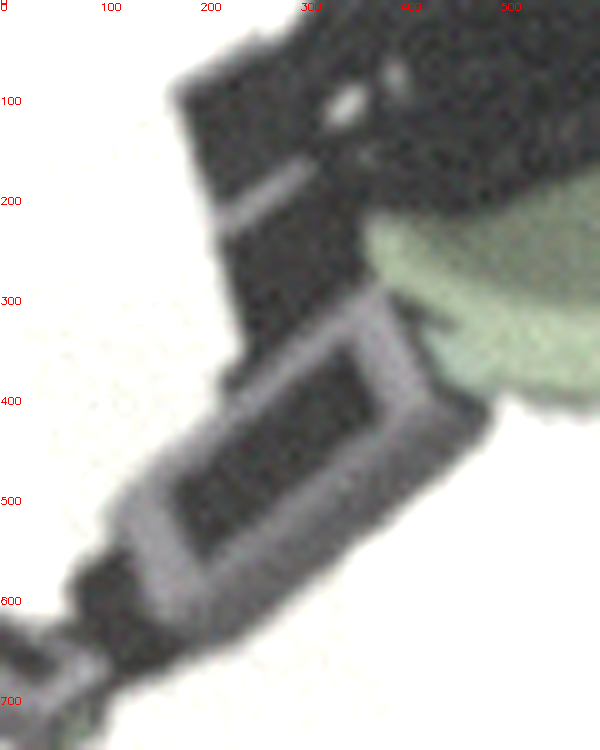

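View pics/fin_tz.png

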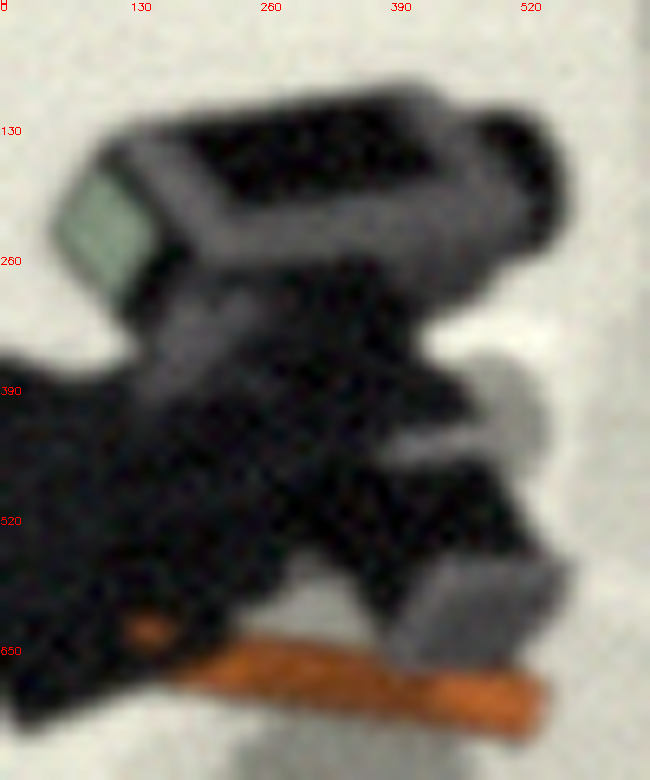

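```bash
cat > fit6.py <<'E'
from inhand import *
from scipy.optimize import least_squares
st=bot.get_state(); TPf,TEf=st['tcp_pos'],st['orientation']
S=lambda c:(np.array(c)+.5)/10-.5+[280,120]; T=lambda c:(np.array(c)+.5)/13-.5+[228,185]
F=[('scene',S((370,290)),-1,1),('scene',S((430,410)),1,1),('scene',S((118,510)),-1,-1),('scene',S((172,625)),1,-1),
('top',T((115,140)),1,1),('top',T((200,265)),-1,1),('top',T((418,90)),1,-1),('top',T((515,235)),-1,-1)]
Pn=[('scene',S((343,350)),-1,1),('scene',S((385,425)),1,1),('scene',S((168,488)),-1,-1),('scene',S((205,560)),1,-1),
('top',T((172,135)),1,1),('top',T((237,207)),-1,1),('top',T((388,98)),1,-1),('top',T((437,165)),-1,-1)]
C=np.array([(20*np.cos(a),20*np.sin(a),0) for a in np.linspace(0,2*np.pi,72)])
def full(q):
    p,R=th_from_tool(TPf,TEf,q[:3]); g=np.array([-81+q[0],0,112+q[1]]); gw=p+R@g
    R2=R@Rn.from_euler('xyz',[q[3],0,q[4]]).as_matrix(); return gw-R2@g,R2
# q: dx dz dphi roll yaw | su sv tu tv | fx fz1 fz2 px pz1 pz2
def res(q):
    p,R=full(q); bs={'scene':q[5:7],'top':q[7:9]}; r=[]
    for O,(hx,z1,z2) in((F,q[9:12]),(Pn,q[12:15])):
        for n,uv,a,b in O: r.append(proj(n,[p+R@np.array([a*hx,-20,z2 if b>0 else z1])])[0]+bs[n]-uv)
    s=proj('scene',p+C@R.T)+bs['scene']; t=proj('top',p+C@R.T)+bs['top']
    r.append([s[:,0].min()-S((65,0))[0],s[:,1].max()-S((0,680))[1]])
    r.append([t[:,0].max()-T((568,0))[0],0])
    r.append(proj('scene',[p+R@np.array(D['h--'])])[0]+bs['scene']-S((172,92)))
    r.append(proj('top',[p+R@np.array(D['h--'])])[0]+bs['top']-T((570,570)))
    return np.array(r)
for sr in(.003,.03):
    f=lambda q:np.r_[res(q).ravel(),q[0]/8,q[1]/8,q[2]/.3,q[3:5]/sr,q[5:9]/.8,(q[9]-22)/4,(q[10]-24)/4,(q[11]-134)/4]
    o=least_squares(f,np.r_[-.9,1.1,.088,0,0,0,0,0,0,22,24,134,14,35,120],x_scale=[1,1,.01,.01,.01]+[1]*10,loss='soft_l1')
    p,R=full(o.x); v=CR-p; hit=p-R[:,2]*(p[2]-93)/R[2,2]
    print(o.x.round(3),o.cost.round(2)); print('lens',p.round(1),'elev',np.degrees(np.arcsin(R[2,2])).round(1),'d',np.linalg.norm(v).round(1),'hit-CR',(hit-CR).round(1))
print(res(o.x).round(1).tolist())
E
python3 fit6.py
```

```text
[-3.33100e+00  2.71100e+00  9.30000e-02  0.00000e+00  1.00000e-03
  2.04000e-01  6.82000e-01 -6.50000e-02  1.19600e+00  2.19070e+01
  2.77040e+01  1.32729e+02  1.33060e+01  4.69830e+01  1.16867e+02] 10.35
lens [539.2 -47.8 197.4] elev 45.1 d 148.8 hit-CR [2.3 3.2 0. ]
[-2.14900e+00  2.84000e+00  8.20000e-02  9.00000e-03  3.80000e-02
  7.60000e-02  4.49000e-01 -9.40000e-02  5.90000e-01  2.16800e+01
  2.72860e+01  1.32773e+02  1.33820e+01  4.66150e+01  1.16757e+02] 8.74
lens [535.1 -48.  194.6] elev 45.3 d 147.8 hit-CR [-4.8  5.5  0. ]
[[0.5, 0.4], [0.3, -0.2], [-0.5, -0.3], [-0.6, -0.4], [-0.6, -1.4], [0.9, -1.3], [-0.2, -0.8], [0.3, -2.7], [0.2, -0.1], [-0.5, -0.6], [0.2, 0.3], [-0.1, 0.1], [0.3, 0.3], [0.2, 0.7], [-0.6, 0.9], [0.6, 1.5], [0.2, 0.6], [-0.2, 0.0], [-0.1, -0.4], [-0.3, -0.0]]
```

```bash
python3 - <<'E'
from h import *
s=bot.get_state(); bot.movel(np.array(s['tcp_pos'])+[0,-3.5,1.5],max_speed=20); bot.dwell(1.0)
s=bot.get_state(); print(s['t'],s['tcp_pos'],s['contact_force'],s['opening'],abs(s['joint_velocities']).max())
for n in('scene','top'): cv2.imwrite(f'pics/last_{n}.png',imaging.capture(n))
E
```

```text
21.4667 [448.59002826 -39.16001407 289.58330892] [-0.44170816 -0.1427392  -2.4244635 ] 0.3651863435364562 0.0023753624215577126
```

View pics/last_scene.png

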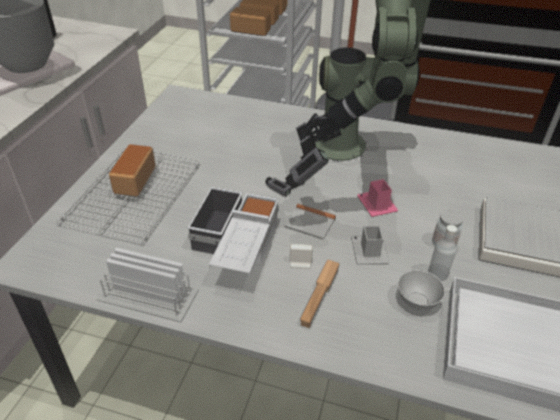

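View pics/last_top.png

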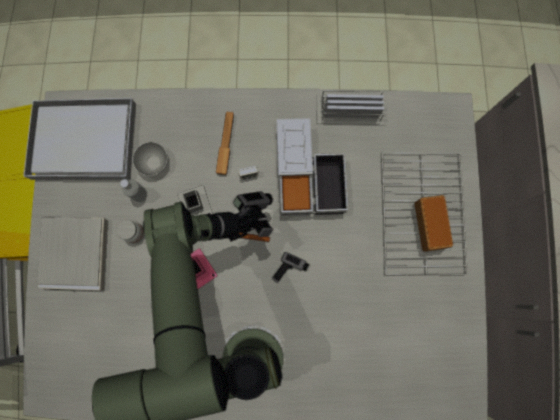

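```bash
python3 -c "
from bench import bot
print(bot.sign_off())"
```

```text
the job is handed in; nothing more can be done
None
```

The job is handed in at about 21.5 s of the 50 s allowed. The lid is fully back, and the arm is holding the thermometer still, aimed at the bared crust.

- **Lid:** I pushed the lip with the shut fingers until a firm stop, about 123 mm on from where the fingers first met it. A second, harder push (22 N threshold) moved it no further. That is short of 130 mm; my image fit put the lid about 6 mm open at the start, which accounts for it.
- **Thermometer:** I took the one in the grey stand, not the smaller one lying on the bench and not the pink stand. I gripped it by the handle at 90 N and lifted it straight up. It sat about 5° tilted in the grip, so I measured that in both pictures and corrected for it.
- **Last aim fits:** They gave a lens distance of about 148–149 mm, a slant of about 45°, and an aim point 4 to 7 mm off the middle of the crust. I then shifted the tool 3.5 mm sideways and 1.5 mm up, and did not re-measure the aim after that.
- **Final state:** The arm was still, and the last pictures show the thermometer held clear of the tin, lid and loaf. Everything else looks where it was.

**Disagreements:** The two cameras differ by about 1 to 1.5 pixels, roughly 3 to 5 mm. Allowing for slight twist in the grip changed the estimated aim point by about 7 mm. The body also looks a little smaller in the pictures than the stated box, which I put down to rounded edges, since its width against the sleeve matches.

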